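# Pin the lift handle to the bearing-ball dish, lift it and turn its spout to the trough

## Robot

A 6-joint arm with a two-finger parallel gripper is mounted at the origin on a cart in front of the work surface, level with it; the furniture and walls round the work are solid. World frame = base frame: x ahead of the robot, y to its left, z up, the work surface at z = 0. Lengths are in mm, angles in rad, forces in N, time in s.
With the tool pointing down it reaches from about 350 to 925 mm from the base axis. Payload 6.4 kg.
Tool frame: the origin (TCP) lies on the centre line of the jaws, within the pads' length; the fingertips stand robot.tips_ahead ahead of it and the grasp point (between the pads) lies 6 mm ahead of it (robot.tips_ahead is the distance from the TCP to the fingertips, in mm); z points along the fingers, x is the direction in which the jaws open and shut, and the axes are right-handed (so a half turn about z gives the same grasp; the last joint's range is limited). The gripper opens to 94 mm and grips with 3 to 60 N. Pads are 16 mm wide; open, the fingers measure 119 mm over their backs; the gripper's body (75 mm by 177 mm) begins 78 mm behind the grasp point.
Start: joints at [-1.497, 0.245, 1.558, -0, 1.339, -0.174], TCP at [159.431, -630.155, 230.455] pointing down, gripper open.
Joint ranges: [-3.13, 3.13], [-1.02, 2.26], [0.13, 2.54], [-0.95, 4.09], [0.21, 2.88], [-2.74, 2.74]. Speed limits (rad/s): [2.57, 2.57, 3.14, 3.14, 3.14, 3.14].

## Interface

Orientations are given as a unit quaternion [w, x, y, z].
In Python, from cell import robot gives the robot as it stands.
- The arm moves only by the tool step_arm, never from a script. Its argument "plan" is a list of rows, each a list of 3 entries, a list of its own where there are three numbers: the shift along the tool's x, y, z in m, then the turn about the tool's z in rad, then the finger opening in m, from 0 to 0.094. A call has 1 to 20 rows; each row shifts and turns the commanded pose from where the row before left it, along the tool's axes as they then stand; what a row does not reach is not made up. A row lasts 1/10 s, in which the tool goes at most 50 mm and 8.59 degrees, less where a joint would pass 70% of its speed; a pose out of reach is approached as far as the arm can. A call with a gripper value outside its range is refused whole. The fingers move at their own pace and stop on an object; the grip force is fixed at half the most. Time passes only in rows, so rows that do not move let the fingers close. It gives the time, the measured TCP pose, the force and the opening at its end, in the units of the state.
- robot.state(): the state, without advancing time (a new reading comes with each control period).
- robot.get_image(name): name is "side" or "top" or "wrist"; returns a dict with "frame" (400x640x3 uint8, blue, green, red), "K" (3x3 intrinsics, pixels), "D" ([k1, k2, p1, p2, k3] as OpenCV has them; the pictures are not rectified), "rvec" (rotation vector, rad) and "tvec" (3), from world to camera coordinates, as OpenCV has them. Camera axes: x right, y down, z forward; pixel columns grow to the right and rows downward; lengths in mm; the calibration is good to about 2 mm. A picture is of the moment at which its call begins. There is no depth.
- robot.hand_in(): hands the job in, once; it reports no verdict.
The state is a dict: "time": time; "joint_positions": joint angles; "joint_velocities": joint speeds; "joint_efforts": joint torques, N m; "tcp_pos": TCP position; "eef_rot": TCP orientation; "wrist_force": force on the tool from outside, world axes, zero at the start; "ft_torque": the same for the moment, N m; "gripper_width": finger opening in mm.
Only numpy, scipy, OpenCV 4.12 (cv2) and the standard library are available. Lean on these libraries where they do the work, as an engineer would, in place of code of your own. Each camera call takes 0.05 s, during which the arm holds its last target.

## Task

Push the headed pin from its wooden rest through the fork on the dish's bridge and the handle's lug until its head is home against the fork, with the dish still down on its stand. Then lift the dish by the handle about 5 cm straight up out of the stand and give it a quarter turn, keeping it level and the steel ball centred in it, so that its spout is over the catch trough, ready to pour. Finish while holding it still there by the handle, spout over the trough and clear of the stand, without pouring or putting it down, and leave the other things where they are.

Things in the scene. Friction and masses are not known exactly. Their poses are not given: they have to be found in the camera images.
- stand: Fixed wooden stand, board 160 mm square, 12 mm thick, with a 7 mm high ring round the dish's foot. Origin: centre of its underside on the table; z up. Two pegs at its -x side (tops 46 mm up) flank the dish's spout and stop it turning until lifted 20 mm. The catch trough (47 mm wide, top 33 mm up) runs along the stand's +y, 80 to 167 mm from the centre. Place and yaw vary.
- dish: Loose aluminium dish, 0.3 kg, 156 mm across, rim 33 mm high. Origin: centre of its foot's underside, 12 mm above the table at the start, axes then as the stand's; z up. Spout along its -x. Bowl: shallow cone, slope 0.14 rad. A steel bridge 22 mm wide spans it along y, top 86 mm above the origin; the fork for the pin stands mid-bridge.
- dish_bowl (a point): Lowest point of the dish's bowl, on its centre line, 12 mm above the dish's origin.
- dish_hole (a point): Mouth of the pin hole, on the fork's outer face towards the dish's -x, 103 mm above the dish's origin; axes as the dish's: the pin goes in along +x. The fork: two upright plates 6 mm thick, 36 mm wide along y, tops 11 mm above this point, 9.5 mm slot between, 21.5 mm over all along x. Hole 12 mm in diameter through both and the lug.
- spout_tip (a point): Outer end of the dish's spout, 104 mm out from the dish's centre line along its -x; the spout is 42 mm wide.
- handle_grip (a point): Centre of the wooden grip of the loose lift handle: 14 mm (dish x) by 24 mm (dish y), 42 mm high; the fork's top is 24 mm below. Its 8 mm steel lug stands in the fork's slot, hole in line with the fork's. Unpinned it just lifts out; pinned it has up to 4 mm upward play and the dish hangs from it, free to swing a little about the pin. z up.
- ball_center (a point): Centre of the loose steel ball, 22 mm across, lying in the middle of the dish's bowl.
- pin_rest: Fixed wooden block that holds the pin. Origin on the table under the plane of the pin's head; a groove 10 mm wide, open above, runs along its x from x = 2.5 to 30.5 mm, walls up to 49.5 mm above the table. Placed and turned anew each time. Lift the pin straight up out of it.
- pin_knob (a point): Centre of the black round knob of the pin: knob 16 mm in diameter, 34 mm long, lying level, axis along x. Pinch it from both sides; it overhangs the rest with free space below, axis 46 mm above the table at the start. x points from the knob to the tip of the pin. The pin weighs 30 g.
- pin_seat (a point): Point on the pin's axis in the face of its head (a 20 mm flange, 4 mm thick) that comes against the fork, 21 mm from the knob's centre towards the tip; axes as pin_knob. The shank beyond is 8 mm thick and 34 mm long, tapered over the last 6 mm.
- pin_tip (a point): Tip of the pin's shank, 34 mm beyond the seat face.
- pad_centre (a point): Bystander: yellow push block with upright handle, 132 x 90 x 105 mm, centre of it 50 mm up.
- strip_centre (a point): Bystander: flat oak strip 270 x 34 x 16 mm, its centre.
- tin_centre (a point): Bystander: round metal tin 68 mm across, 26 mm high, its centre.
There are look-alikes about, which are no part of the job. Leave any orange look-alike of the part that bears pin_knob alone.

How it is judged:
By the outcome, as a careful person would: the job done as asked, in the order asked, and still so for the second after the job is handed in, while the arm keeps its last pose, push and grip.
It also fails if it takes over 64 s, if anything falls off the work surface, if the arm or the gripper's body presses on something with over 40 N, if the wrist force passes 120 N, or if a joint passes its speed limit or range.

## Working session

There is one attempt and no reset: what is moved stays moved. The work goes in short steps, Python scripts to look and compute and a tool call to move; the robot and the scene stay as the last step left them, time stands still between calls to the robot, and variables do not carry over. Pictures are saved under pics/ and viewed, and the job is handed in when it is done.

Besides the shell and the picture viewer there is one more tool, called after "Request:" as name([rows], argument=value, ...), one row to a line, values as JSON. step_arm: Moves the arm, as the interface text tells. Its arguments: {"type":"object","properties":{"plan":{"type":"array","items":{"type":"array"}}},"required":["plan"]}

```bash
ls; mkdir -p pics; python3 - <<'E'
from cell import robot
import cv2
print(robot.state()); print(robot.tips_ahead)
for n in ["side","top","wrist"]:
    im=robot.get_image(n); cv2.imwrite(f"pics/{n}0.png",im["frame"]); print(n,im["K"],im["D"],im["rvec"],im["tvec"])
E
```

```text
pics
{'time': 0.0, 'joint_positions': array([-1.49710123e+00,  2.45801447e-01,  1.55901679e+00, -2.73078555e-05,
        1.33871173e+00, -1.74109300e-01]), 'joint_velocities': array([ 0.000384  , -0.00061422, -0.00054064, -0.00046866,  0.00158082,
        0.00183853]), 'joint_efforts': array([ 3.01974826e-03, -4.15829480e+01, -3.14601159e+01,  6.85814372e-02,
        3.31970269e-02, -1.44636178e-04]), 'tcp_pos': array([ 159.38046562, -629.57553309,  229.35191369]), 'eef_rot': array([-7.09543258e-04,  7.89075713e-01, -6.14295190e-01, -6.59558086e-04]), 'wrist_force': array([-0.2840144 ,  0.32411376, -0.05928296]), 'ft_torque': array([-0.04004821, -0.02848475,  0.04436821]), 'gripper_width': 93.93119983586644}
25.0
side [[430.96843063   0.         321.72064854]
 [  0.         430.96843063 201.74233736]
 [  0.           0.           1.        ]] [-0.01920994  0.          0.          0.          0.        ] [ 2.28710462  0.09222914 -0.03604502] [-562.98153052  166.9121192  1085.46694218]
top [[374.47517979   0.         323.71748407]
 [  0.         374.47517979 202.41628166]
 [  0.           0.           1.        ]] [-0.08216101  0.          0.          0.          0.        ] [ 2.12146178 -2.13667185  0.20498003] [195.03932104 579.25238526 866.26936808]
wrist [[350.50057858   0.         317.01329557]
 [  0.         350.50057858 200.20568168]
 [  0.           0.           1.        ]] [-0.02304645  0.          0.          0.          0.        ] [-2.32816889  1.81226947  0.21476465] [-649.76144146  -23.5309669   389.23698891]
```

View pics/top0.png

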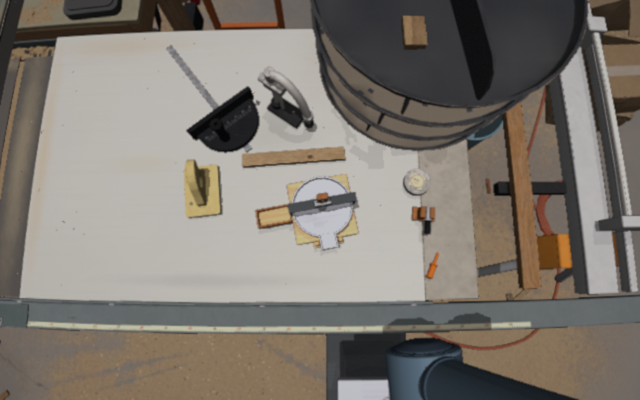

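View pics/side0.png

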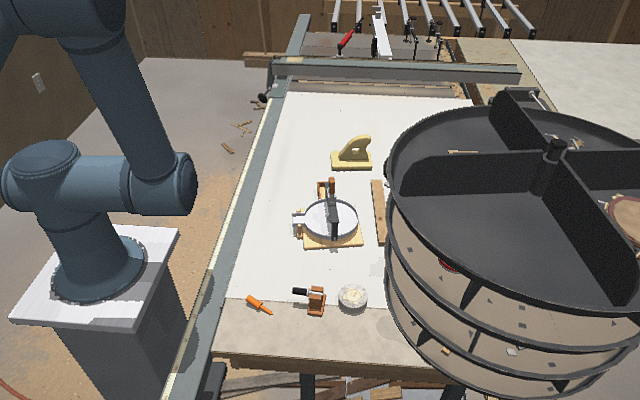

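View pics/wrist0.png

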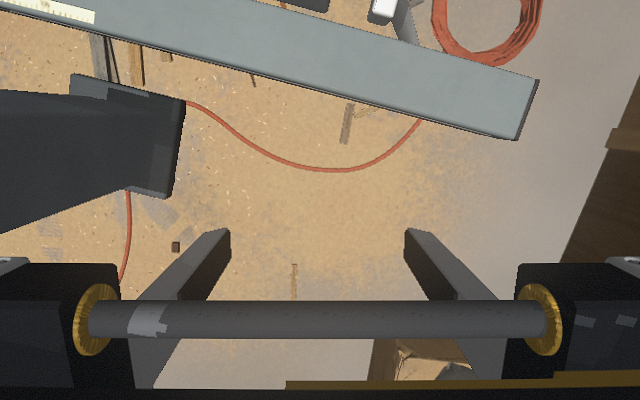

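```bash
cat > h.py <<'E'
import numpy as np, cv2
from cell import robot
from scipy.spatial.transform import Rotation as R
def unproj(im,uv,z):
    K,D,rv,tv=[np.array(im[k],float) for k in("K","D","rvec","tvec")]
    uv=np.array(uv,float).reshape(-1,1,2)
    n=cv2.undistortPoints(uv,K,D)[:,0]
    Rm=cv2.Rodrigues(rv)[0]; C=-Rm.T@tv
    d=np.c_[n,np.ones(len(n))]@Rm
    z=np.broadcast_to(z,len(n))
    return C+d*((z-C[2])/d[:,2])[:,None]
def proj(im,P):
    return cv2.projectPoints(np.array(P,float).reshape(-1,1,3),np.array(im["rvec"],float),np.array(im["tvec"],float),im["K"],np.array(im["D"],float))[0][:,0]
def crop(im,x0,y0,x1,y1,s,name):
    f=cv2.resize(im["frame"][y0:y1,x0:x1],None,fx=s,fy=s,interpolation=cv2.INTER_CUBIC)
    cv2.imwrite("pics/"+name,f)
def tri(ims,uvs):
    A=[];b=[]
    M=np.zeros((3,3));v=np.zeros(3)
    for im,uv in zip(ims,uvs):
        p=unproj(im,uv,0)[0];C=-cv2.Rodrigues(np.array(im["rvec"],float))[0].T@np.array(im["tvec"],float)
        d=(p-C)/np.linalg.norm(p-C);Q=np.eye(3)-np.outer(d,d);M+=Q;v+=Q@C
    return np.linalg.solve(M,v)
E
python3 - <<'E'
from h import *
im=robot.get_image("top");crop(im,245,160,445,290,4,"top1.png")
print(unproj(im,[[427,225],[433,263],[417,182],[323,207],[560,250],[25,300],[480,300],[420,140]],40).round())
im=robot.get_image("side");crop(im,235,165,395,325,3.75,"side1.png")
E
```

```text
[[ 524.  -65.   40.]
 [ 431.  -75.   40.]
 [ 634.  -46.   40.]
 [ 571.  193.   40.]
 [ 457. -407.   40.]
 [ 338.  945.   40.]
 [ 339. -187.   40.]
 [ 746.  -60.   40.]]
```

View pics/top1.png

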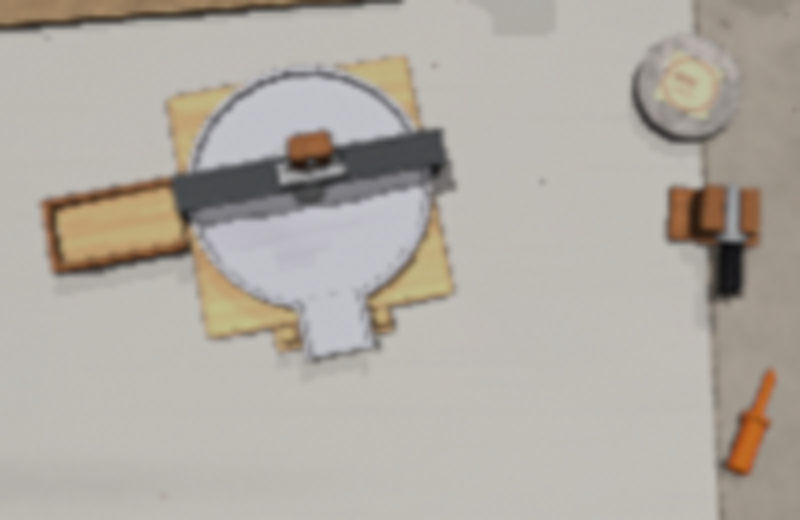

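View pics/side1.png

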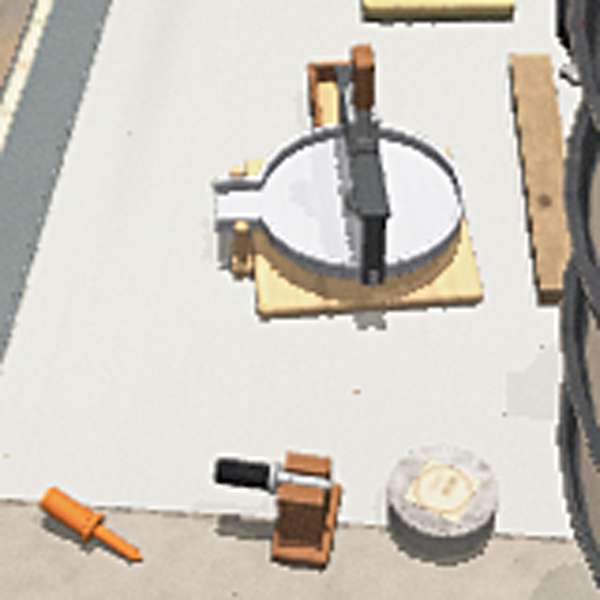

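```bash
python3 - <<'E'
from h import *
t=robot.get_image("top");s=robot.get_image("side")
for im in (t,s): print((-cv2.Rodrigues(np.array(im["rvec"],float))[0].T@np.array(im["tvec"],float)).round())
T=lambda p:(245+p[0]/4,160+p[1]/4); S=lambda p:(235+p[0]/3.75,165+p[1]/3.75)
P=lambda n,a,b:print(n,tri([t,s],[a,b]).round(1))
P("knob end",T((727,292)),S((215,472)))
P("knob", T((729,270)),S((242,473)))
P("handle top",T((309,135)),S((363,50)))
P("spout mid",T((341,355)),S((215,195)))
P("bridge end -y",T((440,135)),S((375,195)))
# barrel rim outline in top & side
P("barrel near rim", (420,140),(445,315))
print(unproj(t,[T((207,338)),T((453,290)),T((170,100)),T((408,58))],12).round(1))
print(unproj(t,[T((729,245)),T((727,292)),T((735,188))],46).round(1))
E
```

```text
[413. 199. 956.]
[ 613. -662.  842.]
knob end [503.2 -62.6  43.2]
knob [518.2 -63.8  45. ]
handle top [575.6 194.7 172.9]
spout mid [469.4 176.4  47.5]
bridge end -y [588.8 118.9 111. ]
barrel near rim [811.2 -75.4 -11. ]
[[481.  259.2  12. ]
 [510.2 103.7  12. ]
 [634.6 283.8  12. ]
 [661.7 129.3  12. ]]
[[532.9 -64.5  46. ]
 [503.8 -61.6  46. ]
 [568.6 -70.4  46. ]]
```

```bash
python3 - <<'E'
from h import *
t=robot.get_image("top");s=robot.get_image("side")
crop(t,300,0,620,160,2.5,"barrel.png")
for z in (200,300,400): print(z,unproj(t,[[318,40],[340,110],[380,138],[420,148],[320,60]],z)[:,:2].round(),unproj(s,[[384,165],[390,200]],z)[:,:2].round())
E
```

```text
200 [[929. 202.]
 [756. 155.]
 [692.  71.]
 [670. -14.]
 [878. 198.]] [[703. 225.]
 [713.  91.]]
300 [[860. 202.]
 [711. 161.]
 [655.  88.]
 [636.  14.]
 [816. 198.]] [[689.  87.]
 [697. -27.]]
400 [[792. 201.]
 [666. 167.]
 [618. 105.]
 [602.  43.]
 [755. 198.]] [[ 675.  -51.]
 [ 682. -144.]]
```

View pics/barrel.png

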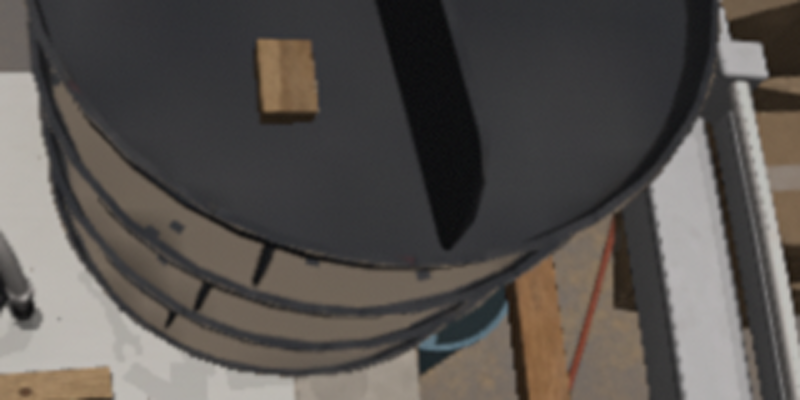

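Request:
step_arm([
  [[-0.005,-0.005,-0.03],0,0.05],
  [[-0.01,-0.01,-0.03],0,0.05],
  [[-0.018,-0.019,-0.03],0,0.05],
  [[-0.023,-0.0244,-0.02],0,0.05],
  [[-0.023,-0.0244,-0.01],0,0.05],
  [[-0.023,-0.0244,0],0,0.05],
  [[-0.023,-0.0244,0],0,0.05],
  [[-0.023,-0.0244,0],0,0.05],
  [[-0.023,-0.0244,0],0,0.05],
  [[-0.023,-0.0244,0],0,0.05],
  [[-0.023,-0.0244,0],0,0.05],
  [[-0.023,-0.0244,0],0,0.05],
  [[-0.023,-0.0244,0],0,0.05],
  [[-0.023,-0.0244,0],0,0.05],
  [[-0.023,-0.0244,0],0,0.05],
  [[-0.023,-0.0244,0],0,0.05],
  [[-0.023,-0.0244,0],0,0.05],
  [[-0.023,-0.0244,0],0,0.05],
  [[-0.018,-0.019,0],0,0.05],
  [[-0.01,-0.01,0],0,0.05],
])

```text
time: 2.45
tcp_pos: [476.4, -129.7, 350.6]
eef_rot: [-0.0, 0.79, -0.613, 0.0]
wrist_force: [-0.3, 0.5, 0.1]
gripper_width: 50.2
```

Request:
step_arm([
  [[-0.02,-0.022,0.02],0,0.05],
  [[-0.0234,-0.0259,0.03],0,0.05],
  [[-0.01,-0.01,0.03],0,0.05],
  [[0,0,0.02],0.1,0.05],
  [[0,0,0.01],0.1,0.05],
  [[0,0,0],0.1,0.05],
  [[0,0,0],0.08,0.05],
  [[0,0,0],0,0.05],
])

```text
time: 3.25
tcp_pos: [518.7, -65.8, 240.4]
eef_rot: [-0.0, -0.659, 0.752, 0.0]
wrist_force: [0.4, -0.2, 0.3]
gripper_width: 50.0
```

```bash
python3 - <<'E'
from h import *
im=robot.get_image("wrist");cv2.imwrite("pics/w1.png",im["frame"])
st=robot.state();print(st["tcp_pos"],st["time"],st["joint_positions"])
print(R.from_quat(st["eef_rot"],scalar_first=True).as_matrix().round(4))
print((-cv2.Rodrigues(np.array(im["rvec"],float))[0].T@np.array(im["tvec"],float)).round())
print(proj(im,[[519,-63.5,46],[540,-66,46],[574,-70,46]]))
E
```

```text
[518.74657038 -65.75436716 240.50541088] 3.3 [-3.43060146e-01 -6.46157021e-02  1.87052730e+00 -1.28230335e-04
  1.33562445e+00  1.35885630e+00]
[[-1.307e-01 -9.914e-01  0.000e+00]
 [-9.914e-01  1.307e-01 -1.000e-04]
 [ 1.000e-04 -0.000e+00 -1.000e+00]]
[586. -75. 394.]
[[314.22493106 185.17745329]
 [313.88539967 164.32855654]
 [313.2682043  129.35215006]]
```

View pics/w1.png

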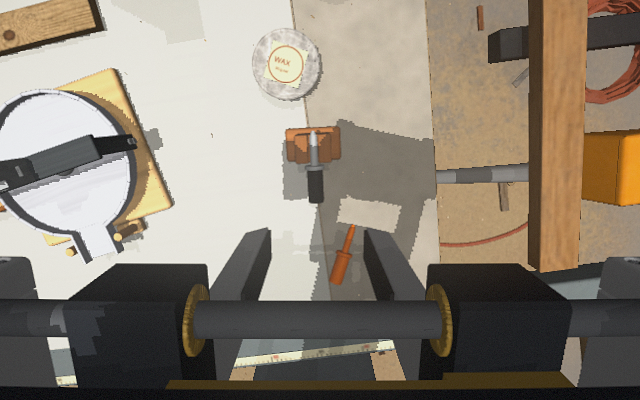

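```bash
python3 - <<'E'
from h import *
im=robot.get_image("wrist");crop(im,270,110,370,220,5,"w1c.png")
E
```

```text
(no output)
```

View pics/w1c.png

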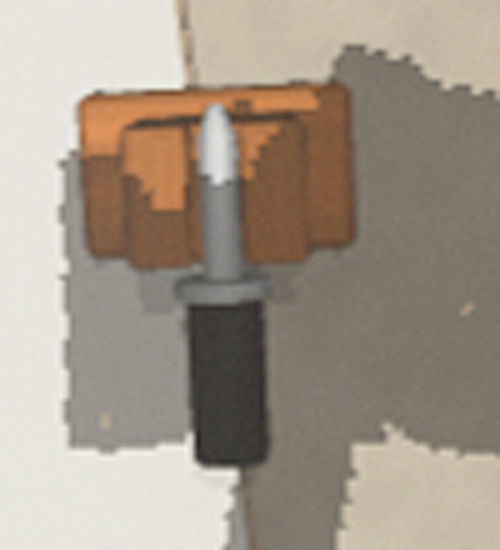

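```bash
python3 - <<'E'
from h import *
im=robot.get_image("wrist")
c=lambda x,y:(270+x/5,110+y/5)
p=unproj(im,[c(216,104),c(221,230),c(224,290),c(227,310),c(231,455)],46);print(p.round(1))
d=p[0]-p[4];print(np.arctan2(d[1],d[0]),np.linalg.norm(p[0]-p[4]))
E
```

```text
[[572.8 -69.6  46. ]
 [548.3 -67.3  46. ]
 [536.4 -66.3  46. ]
 [532.3 -66.4  46. ]
 [502.5 -63.2  46. ]]
-0.0900638605651953 70.52682425814176
```

Request:
step_arm([
  [[-0.001,0,0.02],-0.04,0.04],
  [[0,0,0.03],0,0.04],
  [[0,0,0.04],0,0.04],
  [[0,0,0.04],0,0.04],
  [[0,0,0.03],0,0.04],
  [[0,0,0.018],0,0.04],
  [[0,0,0.0105],0,0.04],
  [[0,0,0],0,0.04],
  [[0,0,0],0,0.04],
])

```text
time: 4.3
tcp_pos: [519.7, -64.7, 52.9]
eef_rot: [0.0, -0.674, 0.739, -0.001]
wrist_force: [-0.2, -0.0, 1.0]
gripper_width: 40.2
```

```bash
python3 - <<'E'
from h import *
im=robot.get_image("wrist");cv2.imwrite("pics/w2.png",im["frame"])
im=robot.get_image("side");crop(im,270,260,350,320,8,"s2.png")
st=robot.state();print(st["tcp_pos"],st["time"],st["joint_positions"])
E
```

```text
[520.06516321 -64.77120236  53.44263478] 4.4 [-3.40440310e-01  1.92164021e-01  1.98162269e+00 -1.40858391e-05
  9.64967209e-01  1.32231256e+00]
```

View pics/w2.png

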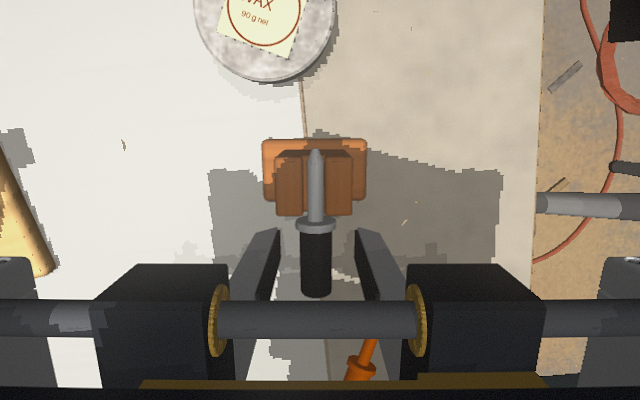

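View pics/s2.png

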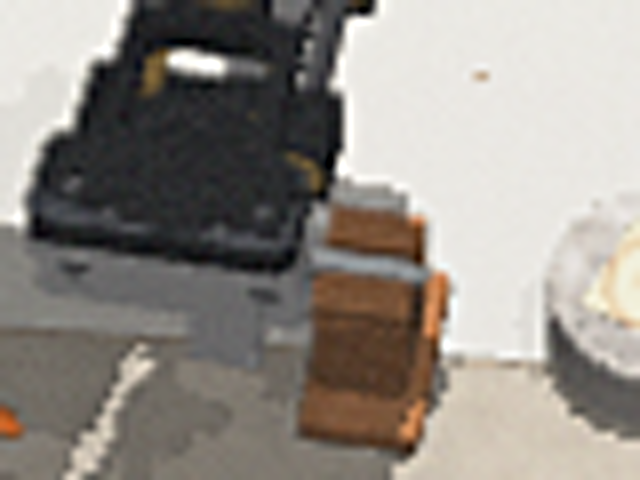

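Request:
step_arm([
  [[0,0.001,0.001],0,0.02],
  [[0,0,0],0,0.01],
  [[0,0,0],0,0.01],
  [[0,0,0],0,0.01],
  [[0,0,0],0,0.01],
])

```text
time: 4.9
tcp_pos: [518.0, -64.3, 51.1]
eef_rot: [0.0, -0.674, 0.739, -0.0]
wrist_force: [0.1, -0.2, 0.9]
gripper_width: 15.5
```

```bash
python3 - <<'E'
from h import *
st=robot.state();print(st["tcp_pos"],st["time"],st["wrist_force"],st["gripper_width"])
print(R.from_quat(st["eef_rot"],scalar_first=True).as_matrix().round(4))
im=robot.get_image("wrist");cv2.imwrite("pics/w3.png",im["frame"])
E
```

```text
[518.04065286 -64.30383671  51.1110249 ] 4.9 [ 0.13986933 -0.20107846  0.8796333 ] 15.472484415819379
[[-9.210e-02 -9.958e-01  3.000e-04]
 [-9.958e-01  9.210e-02 -0.000e+00]
 [ 0.000e+00 -3.000e-04 -1.000e+00]]
```

View pics/w3.png

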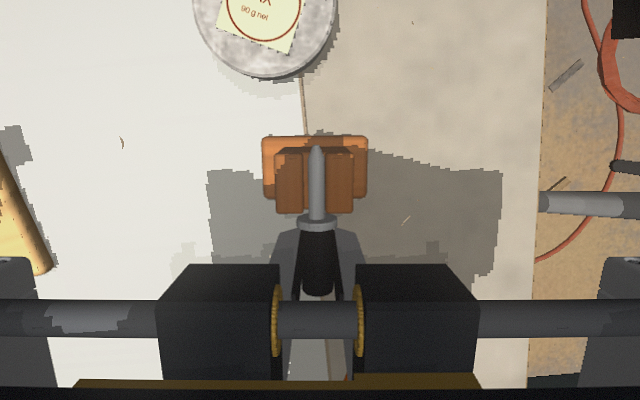

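Request:
step_arm([
  [[0,0,-0.005],0,0.01],
  [[0,0,-0.015],0,0.01],
  [[0,0,-0.03],0,0.01],
  [[0,0,-0.03],0,0.01],
  [[0,0,-0.03],0,0.01],
  [[-0.0073,0.0027,-0.02],0,0.01],
  [[-0.02,0.005,0],0,0.01],
  [[-0.03,0.008,0],0,0.01],
  [[-0.035,0.01,0],0,0.01],
  [[-0.035,0.01,0],0,0.01],
  [[-0.035,0.01,0],0,0.01],
  [[-0.035,0.01,0],0,0.01],
  [[-0.025,0.005,0],0,0.01],
  [[-0.015,0.002,0],0,0.01],
  [[0,0,0.01],-0.1,0.01],
  [[0,0,0.01],-0.1,0.01],
  [[0,0,0.01],-0.06,0.01],
  [[0,0,0],0,0.01],
  [[0,0,0],0,0.01],
])

```text
time: 6.85
tcp_pos: [477.5, 177.8, 151.9]
eef_rot: [-0.0, 0.763, -0.646, 0.0]
wrist_force: [0.1, -0.1, 0.3]
gripper_width: 14.9
```

```bash
python3 - <<'E'
from h import *
st=robot.state();print(st["tcp_pos"],st["time"],st["wrist_force"],st["gripper_width"],st["joint_positions"])
print(R.from_quat(st["eef_rot"],scalar_first=True).as_matrix().round(4))
im=robot.get_image("wrist");cv2.imwrite("pics/w4.png",im["frame"])
im=robot.get_image("top");crop(im,265,170,385,260,6,"t4.png")
im=robot.get_image("side");crop(im,270,150,390,240,6,"s4.png")
E
```

```text
[477.5381834  177.80527839 151.85669699] 6.85 [ 0.05571957 -0.05410195  0.27989258] 14.918057895825152 [ 1.33638389e-01  2.12727583e-03  1.97658066e+00 -3.30725189e-05
  1.16206674e+00  1.53789522e+00]
[[ 1.658e-01 -9.862e-01  8.000e-04]
 [-9.862e-01 -1.658e-01  1.000e-04]
 [ 1.000e-04 -8.000e-04 -1.000e+00]]
```

View pics/w4.png

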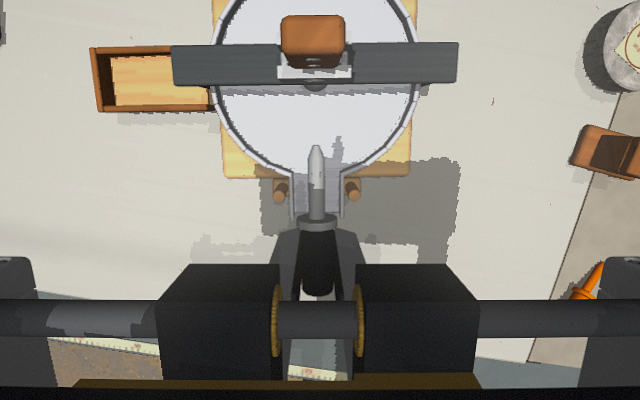

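View pics/t4.png

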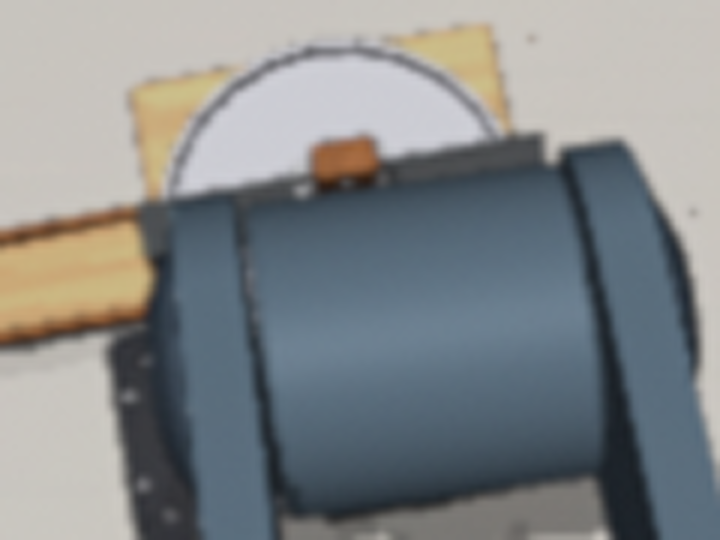

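View pics/s4.png

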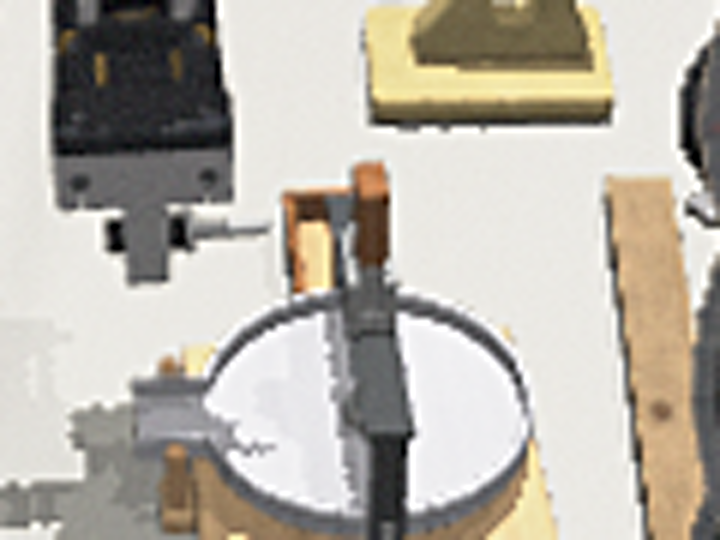

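```bash
python3 - <<'E'
from h import *
im=robot.get_image("wrist");crop(im,255,5,375,155,5,"w4c.png")
E
```

```text
(no output)
```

View pics/w4c.png

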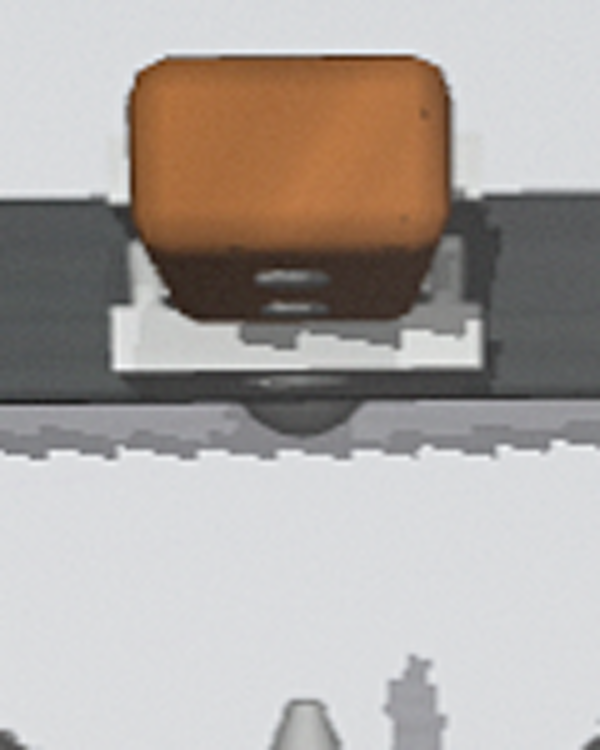

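```bash
python3 - <<'E'
from h import *
im=robot.get_image("wrist");st=robot.state()
c=lambda x,y:(255+x/5,5+y/5)
M=R.from_quat(st["eef_rot"],scalar_first=True).as_matrix();t=st["tcp_pos"]
f=unproj(im,[c(112,371),c(483,370)],126);p=unproj(im,[c(305,700)],146.8)
h=unproj(im,[c(130,150),c(452,150),c(290,60),c(290,250)],171)
b=unproj(im,[(172,83),(458,82)],98)
for n,a in(("fork",f),("pintip",p),("handle",h),("bridge",b)):
    print(n,a.round(1).tolist(),"tool",((a-t)@M).round(1).tolist())
print("fork mid tool",((f.mean(0)-t)@M).round(1), np.arctan2(*(f[0]-f[1])[[1,0]])-np.pi/2,np.arctan2(*(b[0]-b[1])[[1,0]])-np.pi/2)
E
```

```text
fork [[558.7, 210.4, 126.0], [564.8, 174.8, 126.0]] tool [[-18.7, -85.3, 25.7], [17.5, -85.4, 25.7]]
pintip [[532.0, 186.8, 146.8]] tool [[0.2, -55.0, 4.9]]
handle [[570.1, 205.8, 171.0], [573.9, 183.2, 171.0], [577.9, 195.5, 171.0], [565.4, 193.4, 171.0]] tool [[-12.2, -95.8, -19.2], [10.7, -95.8, -19.2], [-0.8, -101.8, -19.2], [-0.8, -89.1, -19.3]]
bridge [[549.2, 272.6, 98.0], [576.7, 112.8, 98.0]] tool [[-81.6, -86.3, 53.7], [80.5, -86.8, 53.7]]
fork mid tool [ -0.6 -85.3  25.7] 0.16958215920701303 0.17037488307397664
```

Request:
step_arm([
  [[-0.0008,0,0.01],-0.003,0.01],
  [[0,0,0.012],0,0.01],
  [[0,0,0.0098],0,0.01],
  [[0,-0.005,0],0,0.01],
  [[0,-0.01,0],0,0.01],
  [[0,-0.007,0],0,0.01],
  [[0,0,0],0,0.01],
  [[0,0,0],0,0.01],
])

```text
time: 7.9
tcp_pos: [499.4, 182.4, 119.5]
eef_rot: [-0.0, 0.765, -0.644, 0.0]
wrist_force: [0.1, -0.5, -0.1]
gripper_width: 15.3
```

```bash
python3 - <<'E'
from h import *
st=robot.state();print(st["tcp_pos"],st["time"],st["wrist_force"],st["gripper_width"])
im=robot.get_image("wrist");crop(im,255,5,375,155,5,"w5c.png")
im=robot.get_image("side");crop(im,270,150,390,240,6,"s5.png")
M=R.from_quat(st["eef_rot"],scalar_first=True).as_matrix();t=st["tcp_pos"]
print(proj(im,[t+M@np.array([0,-55,5.1]),[561.2,192.2,115]])-[270,150])
E
```

```text
[499.36309335 182.36941261 119.45544561] 7.9 [ 0.12751236 -0.50903382 -0.14517465] 15.25499023741038
[[53.41702841 46.16802007]
 [56.35539139 46.02529926]]
```

View pics/w5c.png

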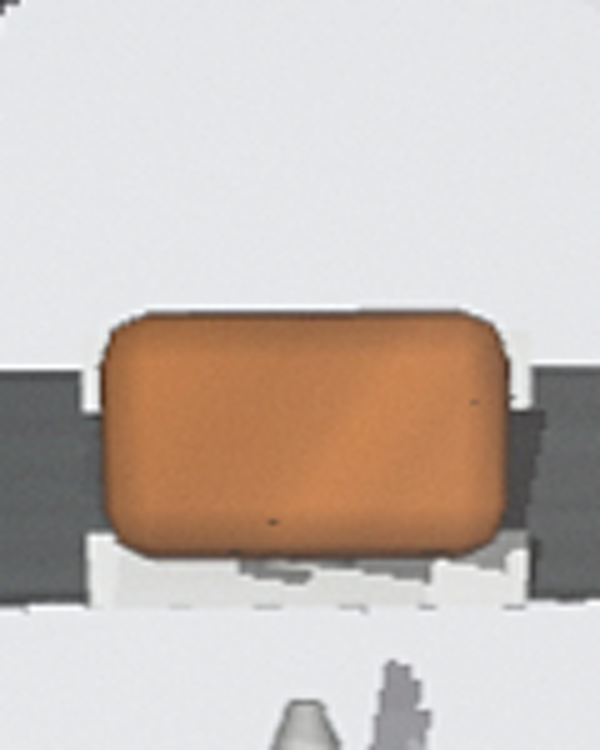

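View pics/s5.png

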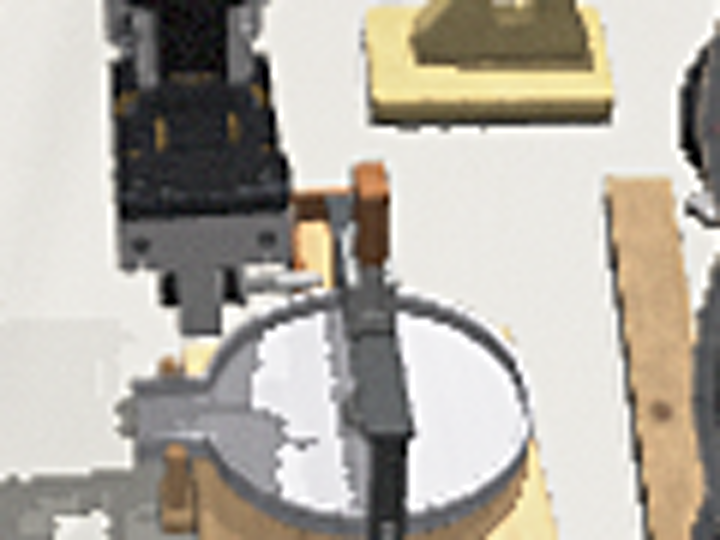

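Request:
step_arm([
  [[0,-0.003,-0.0005],0,0.01],
  [[0,-0.004,0],0,0.01],
  [[0,-0.004,0],0,0.01],
  [[0,-0.004,0],0,0.01],
  [[0,-0.004,0],0,0.01],
  [[0,-0.002,0],0,0.01],
  [[0,0,0],0,0.01],
])

```text
time: 8.7
tcp_pos: [519.9, 185.9, 119.6]
eef_rot: [-0.0, 0.765, -0.644, 0.0]
wrist_force: [-0.6, -0.5, -0.5]
gripper_width: 15.2
```

```bash
python3 - <<'E'
from h import *
st=robot.state();print(st["tcp_pos"],st["time"],st["wrist_force"],st["gripper_width"])
im=robot.get_image("wrist");crop(im,235,60,395,300,3,"w6c.png")
im=robot.get_image("side");crop(im,270,150,390,240,6,"s6.png")
E
```

```text
[519.85295059 185.89670273 119.63821115] 8.7 [-0.59884762 -0.51798391 -0.45407164] 15.16428159281132
```

View pics/w6c.png

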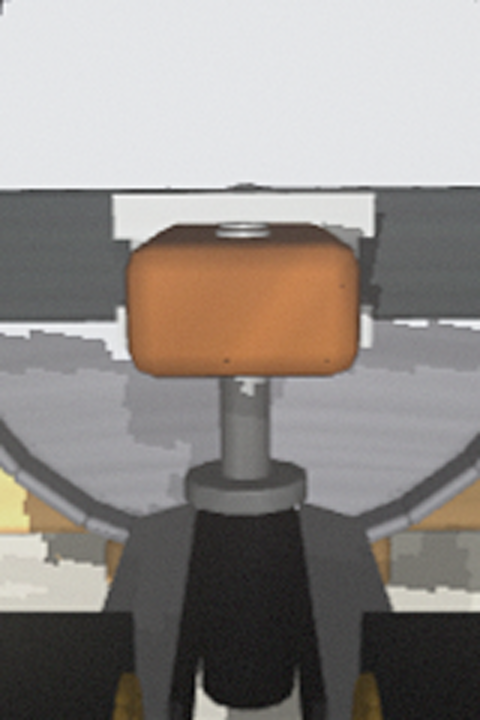

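View pics/s6.png

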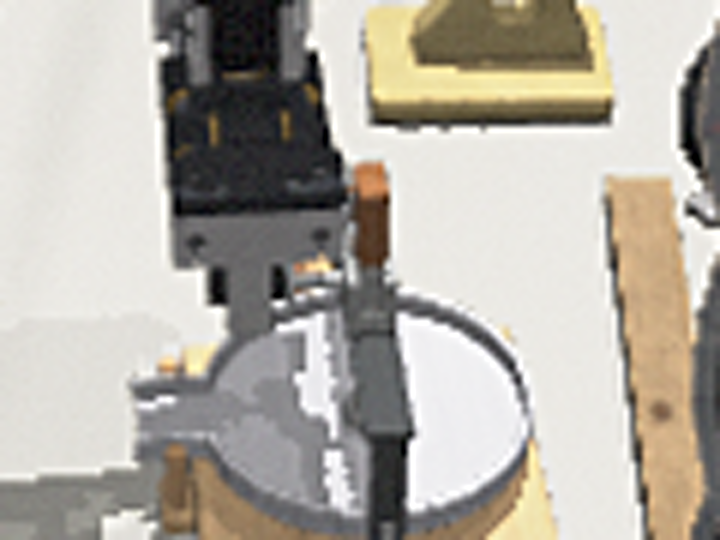

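Request:
step_arm([
  [[0,-0.003,0],0,0.01],
  [[0,-0.004,0],0,0.01],
  [[0,-0.004,0],0,0.01],
  [[0,-0.004,0],0,0.01],
  [[0,-0.003,0],0,0.01],
  [[0,-0.001,0],0,0.01],
  [[0,0,0],0,0.01],
])

```text
time: 9.5
tcp_pos: [538.4, 189.1, 119.6]
eef_rot: [0.0, 0.765, -0.644, -0.0]
wrist_force: [0.4, -0.3, -0.2]
gripper_width: 15.3
```

```bash
python3 - <<'E'
from h import *
st=robot.state();print(st["tcp_pos"],st["time"],st["wrist_force"],st["gripper_width"])
im=robot.get_image("wrist");crop(im,235,60,395,300,3,"w7c.png")
im=robot.get_image("side");crop(im,270,150,390,240,6,"s7.png")
E
```

```text
[538.40702633 189.10363518 119.59814857] 9.5 [ 0.36086866 -0.31272855 -0.16646357] 15.33810803291787
```

View pics/w7c.png

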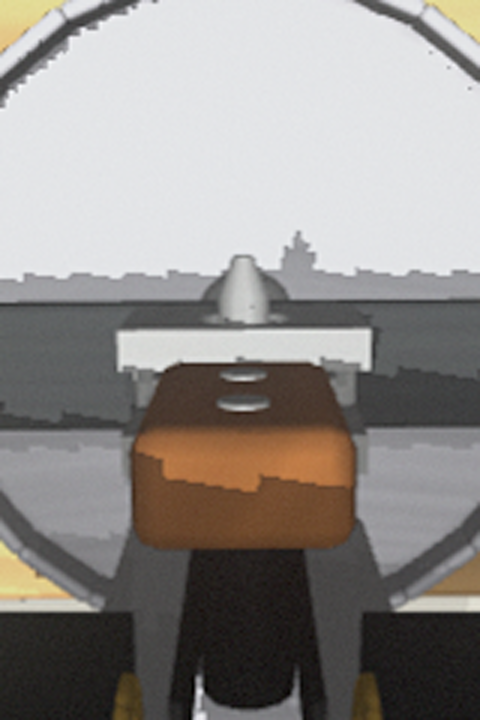

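View pics/s7.png

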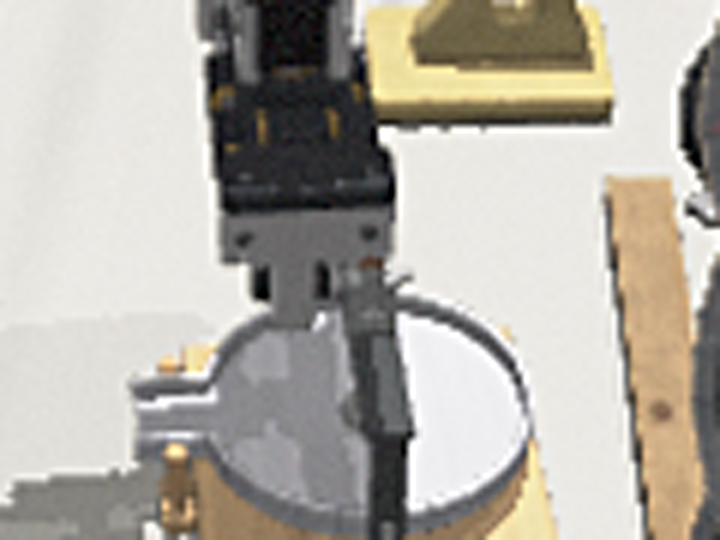

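```bash
python3 - <<'E'
from h import *
im=robot.get_image("side");st=robot.state()
M=R.from_quat(st["eef_rot"],scalar_first=True).as_matrix();t=st["tcp_pos"]
L=[("tip",[14,0,25]),("body",[14,0,-72]),("bodyend +88",[88,0,-72]),("body88 front",[88,-37,-72]),("body88 back",[88,37,-72])]
for n,a in L: print(n,(proj(im,[t+M@np.array(a)])[0]-[270,150])*6)
E
```

```text
tip [287.43632699 334.36821232]
body [287.11248984 157.70276049]
bodyend +88 [303.34883172 274.01856232]
body88 front [397.89445536 268.68573998]
body88 back [208.30003662 279.38167886]
```

Request:
step_arm([
  [[0,-0.001,0],0,0.01],
  [[0,-0.001,0],0,0.01],
  [[0,-0.001,0],0,0.01],
  [[0,0,0],0,0.01],
])

```text
time: 10.05
tcp_pos: [541.3, 189.6, 119.6]
eef_rot: [0.0, 0.765, -0.644, -0.0]
wrist_force: [-0.4, 0.2, 0.1]
gripper_width: 15.1
```

Request:
step_arm([
  [[0,-0.001,0],0,0.01],
  [[0,0,0],0,0.01],
])

```text
time: 10.25
tcp_pos: [541.9, 189.8, 119.5]
eef_rot: [0.0, 0.765, -0.644, -0.0]
wrist_force: [-2.5, -0.2, 0.3]
gripper_width: 15.3
```

```bash
python3 - <<'E'
from h import *
st=robot.state();print(st["tcp_pos"],st["time"],st["wrist_force"],st["gripper_width"])
im=robot.get_image("wrist");crop(im,235,60,395,300,3,"w8c.png")
E
```

```text
[541.85951235 189.77283523 119.49582006] 10.25 [-2.4656112  -0.18213434  0.33343633] 15.29848730228746
```

View pics/w8c.png

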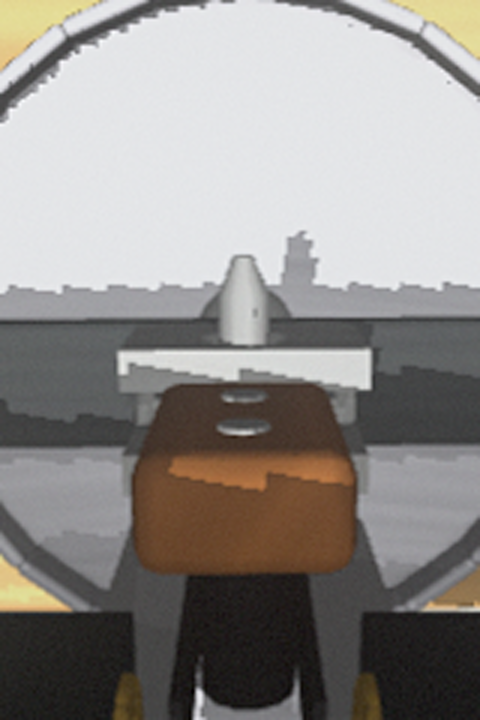

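Request:
step_arm([
  [[0,-0.001,0],0,0.01],
  [[0,0,0],0,0.01],
])

```text
time: 10.5
tcp_pos: [543.2, 190.0, 119.6]
eef_rot: [0.0, 0.765, -0.644, -0.0]
wrist_force: [-1.9, 0.9, 1.0]
gripper_width: 15.0
```

```bash
python3 - <<'E'
from h import *
st=robot.state();im=robot.get_image("wrist");crop(im,235,120,395,200,5,"w9c.png")
im2=robot.get_image("side");crop(im2,300,170,360,220,10,"s9.png")
E
```

View pics/w9c.png

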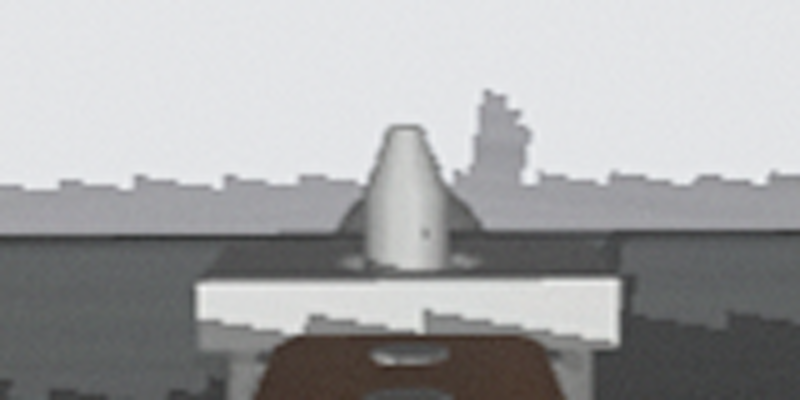

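View pics/s9.png

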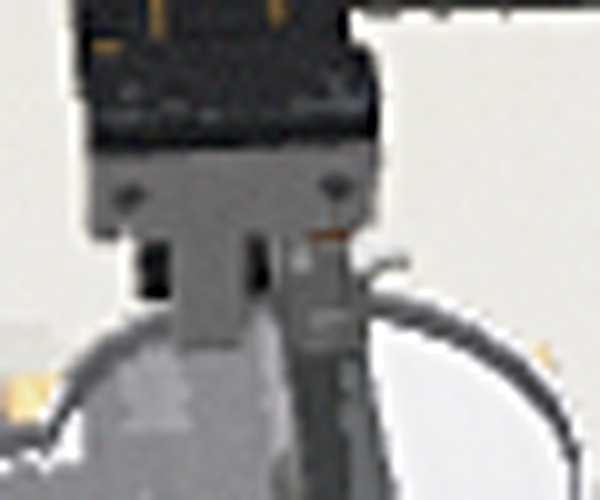

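```bash
python3 - <<'E'
from h import *
st=robot.state();im=robot.get_image("wrist")
c=lambda x,y:(235+x/5,120+y/5)
M=R.from_quat(st["eef_rot"],scalar_first=True).as_matrix();t=st["tcp_pos"]
f=unproj(im,[c(197,280),c(620,278)],126);p=unproj(im,[c(405,127)],114.2)
print(f.round(1),p.round(1)); print(((f-t)@M).round(1),((p-t)@M).round(1), st["wrist_force"])
E
```

```text
[[582.3 214.5 126. ]
 [588.6 179.1 126. ]] [[597.1 199.1 114.2]]
[[-17.5 -42.8  -6.4]
 [ 18.4 -42.9  -6.4]] [[  0.2 -54.7   5.4]] [-1.23217933 -0.78304364  0.23814636]
```

Request:
step_arm([
  [[0,-0.001,0],0,0.01],
  [[0,0,0],0,0.01],
])

```text
time: 10.85
tcp_pos: [544.3, 190.1, 119.7]
eef_rot: [-0.0, 0.765, -0.644, 0.0]
wrist_force: [-2.2, -1.1, 0.7]
gripper_width: 15.5
```

Request:
step_arm([
  [[0,0,0.001],0,0.01],
  [[0,0,0.0005],0,0.01],
  [[0,0,0],0,0.01],
])

```text
time: 11.15
tcp_pos: [544.4, 190.2, 119.0]
eef_rot: [-0.0, 0.765, -0.644, 0.0]
wrist_force: [-4.9, -0.2, 7.3]
gripper_width: 14.9
```

Request:
step_arm([
  [[0,0,-0.0008],0,0.01],
  [[0,0,0],0,0.016],
  [[0,0,0],0,0.02],
  [[0,0,0],0,0.03],
  [[0,0,0],0,0.04],
  [[0,0,0],0,0.04],
  [[0,0,0],0,0.04],
])

```text
time: 11.85
tcp_pos: [544.3, 190.1, 118.9]
eef_rot: [-0.0, 0.765, -0.644, 0.0]
wrist_force: [-1.0, 0.1, 0.2]
gripper_width: 39.5
```

```bash
python3 - <<'E'
from h import *
st=robot.state();print(st["tcp_pos"],st["time"],st["wrist_force"],st["gripper_width"])
im=robot.get_image("wrist");crop(im,195,100,435,300,3.3,"w10c.png")
im2=robot.get_image("side");crop(im2,290,160,370,240,7,"s10.png")
E
```

```text
[544.31338384 190.09974525 118.94023844] 11.85 [-0.99440527  0.07092175  0.17960327] 39.48015661584704
```

View pics/w10c.png

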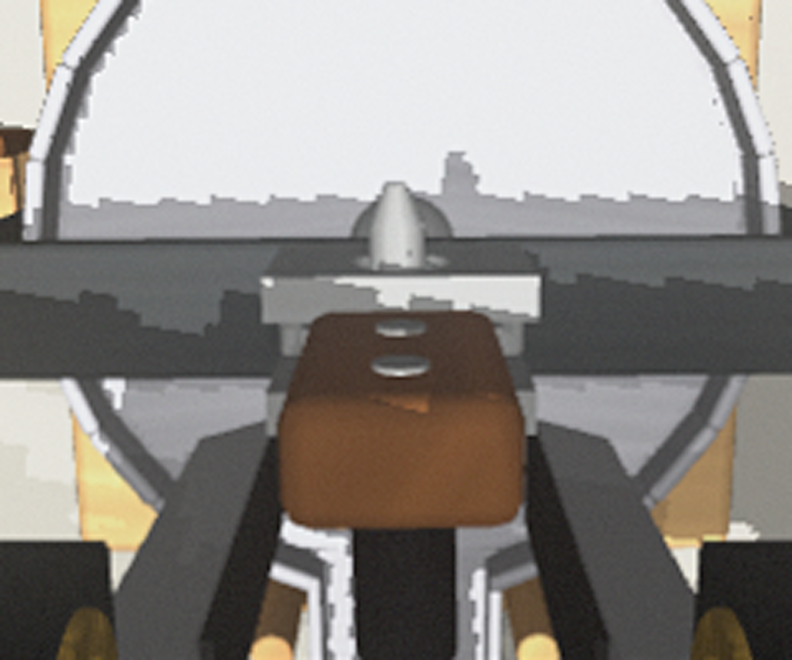

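View pics/s10.png

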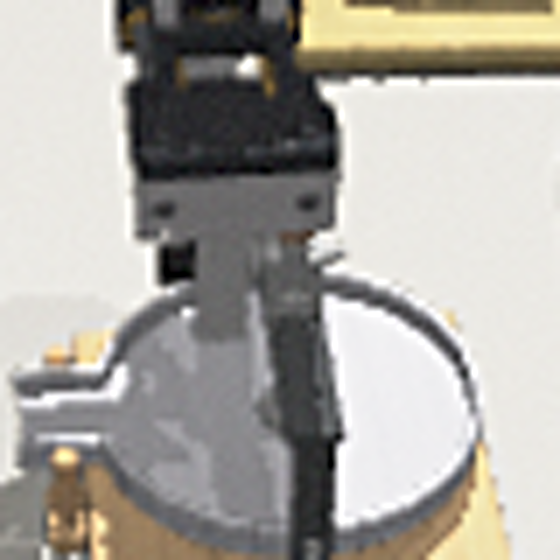

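Request:
step_arm([
  [[0,0,-0.005],0,0.04],
  [[0,0,-0.015],0,0.04],
  [[0,0,-0.03],0,0.04],
  [[0,0,-0.03],0,0.04],
  [[0,0,-0.02],0,0.04],
  [[0,0,-0.01],0,0.04],
  [[0,0,0],-0.12,0.04],
  [[0,0,0],-0.14,0.04],
  [[0,0,0],-0.14,0.04],
  [[0,0,0],-0.14,0.04],
  [[0,0,0],-0.14,0.04],
  [[0,0,0],-0.14,0.04],
  [[0,0,0],-0.14,0.04],
  [[0,0,0],-0.14,0.04],
  [[0,0,0],-0.14,0.04],
  [[0,0,0],-0.14,0.04],
  [[0,0,0],-0.12,0.04],
  [[0,0,0],-0.07,0.04],
  [[0,0,0],0,0.04],
])

```text
time: 13.85
tcp_pos: [544.0, 190.1, 228.9]
eef_rot: [-0.0, 0.996, 0.085, -0.0]
wrist_force: [-0.2, -0.3, 0.0]
gripper_width: 39.9
```

```bash
python3 - <<'E'
from h import *
st=robot.state();print(st["tcp_pos"],st["time"],st["wrist_force"],st["gripper_width"],st["joint_positions"])
M=R.from_quat(st["eef_rot"],scalar_first=True).as_matrix();print(M.round(3),np.arctan2(M[1,0],M[0,0]))
im=robot.get_image("wrist");cv2.imwrite("pics/w11.png",im["frame"])
im2=robot.get_image("side");crop(im2,280,150,380,240,7,"s11.png")
print(proj(im,[[576,195,171],[576,195,24+30]]))
E
```

```text
[543.98911987 190.10527178 228.91649757] 13.85 [-0.15688049 -0.34799078  0.02201485] 39.88067614192348 [ 1.39515798e-01  7.57965718e-02  1.75113679e+00  3.64750272e-05
  1.31513259e+00 -3.02748491e-02]
[[ 0.986  0.169 -0.   ]
 [ 0.169 -0.986 -0.   ]
 [-0.    -0.    -1.   ]] 0.1697814265158446
[[367.83033008 225.5811392 ]
 [350.54386909 188.47845021]]
```

View pics/w11.png

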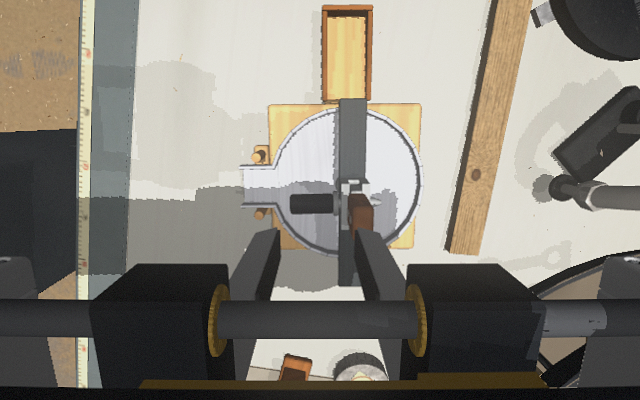

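View pics/s11.png

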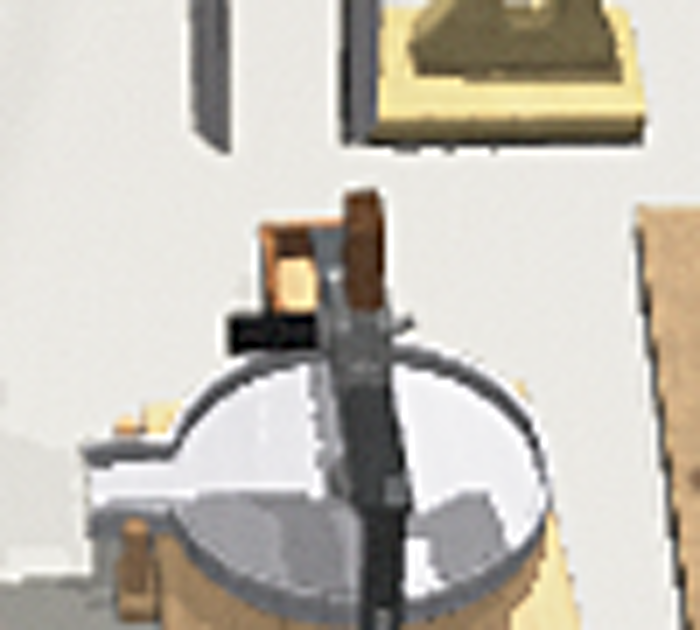

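```bash
python3 - <<'E'
from h import *
im=robot.get_image("wrist");crop(im,275,165,395,265,6,"w11c.png")
E
```

```text
(no output)
```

View pics/w11c.png

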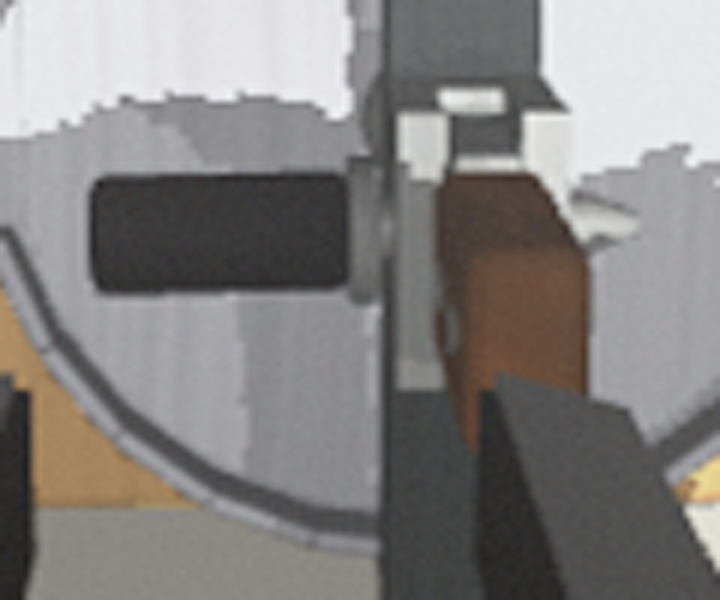

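Request:
step_arm([
  [[0.01,0.01,0],0,0.04],
  [[0.011,0.01,0],0,0.04],
  [[0,0,0],0,0.04],
])

```text
time: 14.3
tcp_pos: [570.0, 172.5, 229.0]
eef_rot: [0.0, 0.996, 0.084, 0.0]
wrist_force: [0.6, 0.6, 0.5]
gripper_width: 39.8
```

```bash
python3 - <<'E'
from h import *
st=robot.state();print(st["tcp_pos"],st["time"])
im=robot.get_image("wrist");crop(im,260,130,380,230,6,"w12c.png")
E
```

```text
[570.04272049 172.54862529 229.01197946] 14.3
```

View pics/w12c.png

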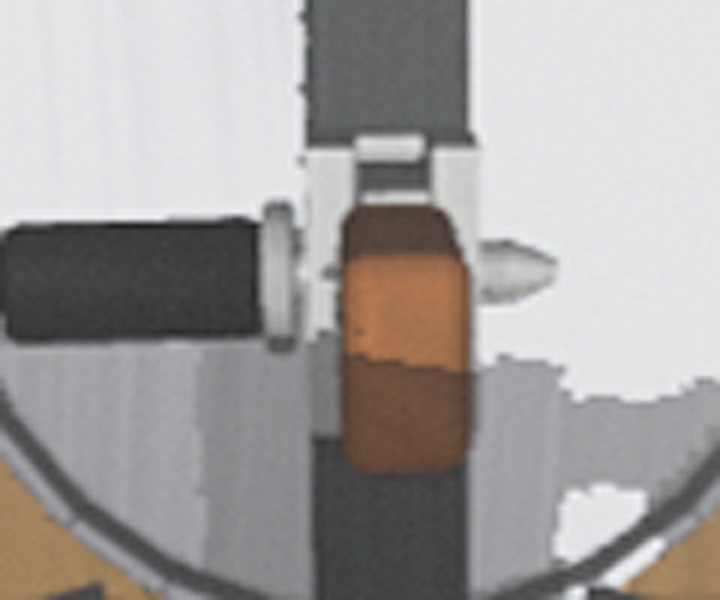

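```bash
python3 - <<'E'
from h import *
st=robot.state();M=R.from_quat(st["eef_rot"],scalar_first=True).as_matrix();t=st["tcp_pos"]
w=robot.get_image("wrist");s=robot.get_image("side")
crop(s,305,180,345,210,18,"s12.png")
c=lambda x,y:(260+x/6,130+y/6)
# fork geometry, z=126
f=unproj(w,[c(306,150),c(480,150)],126);print("fork -x/+x faces tool x",((f-t)@M)[:,0])
for z in (105,109,113,117):
  p=unproj(w,[c(557,270),c(295,270),c(258,280),c(3,285)],z);print(z,((p-t)@M)[:,:2].round(1).tolist())
h=unproj(w,[c(345,360),c(470,360),c(400,470),c(400,255)],171);print("handle top tool",((h-t)@M).round(1)[:,:2].tolist())
# side projections in crop: axis ends for tilt options
d=np.array([np.cos(.17),np.sin(.17),0]);ctr=(f.mean(0));ctr[2]=0
for gap in(0,1.5):
  for th in(0,.1,.186):
    ax=d*np.cos(th)+np.array([0,0,np.sin(th)])
    seat=ctr-d*(10.75+gap)+np.array([0,0,113.])
    pts=proj(s,[seat-ax*38,seat-ax*4,seat+ax*34]);print(gap,th,((pts-[305,180])*18).round().tolist())
E
```

```text
fork -x/+x faces tool x [-4.05299826 17.11885002]
105 [[29.0, -20.9], [-5.9, -20.9], [-10.9, -19.5], [-45.0, -18.9]]
109 [[28.6, -21.5], [-5.8, -21.5], [-10.7, -20.2], [-44.3, -19.6]]
113 [[28.2, -22.2], [-5.8, -22.2], [-10.6, -20.9], [-43.7, -20.2]]
117 [[27.8, -22.8], [-5.7, -22.9], [-10.4, -21.6], [-43.0, -20.9]]
handle top tool [[0.6, -22.4], [13.4, -22.4], [6.3, -10.7], [6.2, -33.3]]
0 0 [[117.0, 230.0], [348.0, 217.0], [606.0, 203.0]]
0 0.1 [[119.0, 250.0], [348.0, 219.0], [605.0, 185.0]]
0 0.186 [[122.0, 266.0], [349.0, 221.0], [603.0, 170.0]]
1.5 0 [[107.0, 231.0], [338.0, 218.0], [595.0, 204.0]]
1.5 0.1 [[108.0, 250.0], [338.0, 220.0], [595.0, 186.0]]
1.5 0.186 [[112.0, 267.0], [339.0, 222.0], [593.0, 171.0]]
```

View pics/s12.png

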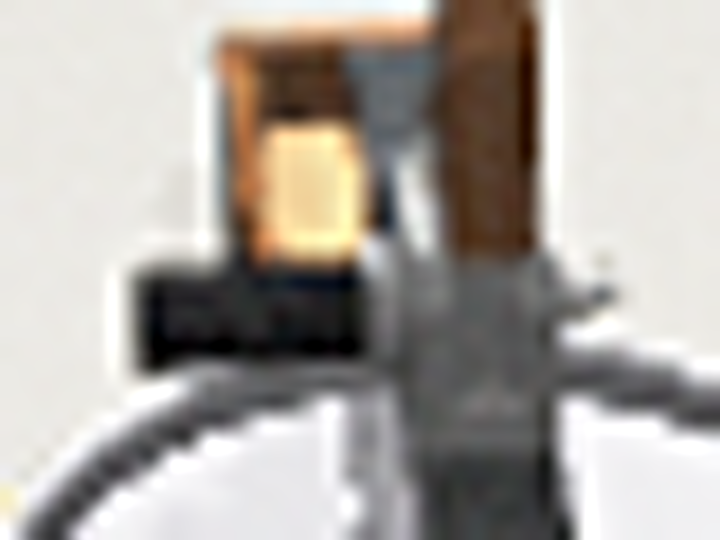

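Request:
step_arm([
  [[-0.02,-0.0075,0],0,0.02],
  [[-0.03,-0.01,0],0,0.01],
  [[-0.014,-0.004,0],0,0],
  [[0,0,0],0.14,0],
  [[0,0,0],0.14,0],
  [[0,0,0],0.14,0],
  [[0,0,0],0.14,0],
  [[0,0,0],0.14,0],
  [[0,0,0],0.14,0],
  [[0,0,0],0.14,0],
  [[0,0,0],0.14,0],
  [[0,0,0],0.14,0],
  [[0,0,0],0.14,0],
  [[0,0,0],0.12,0],
  [[0,0,0],0.05,0],
  [[0,0,0],0,0],
])

```text
time: 16.05
tcp_pos: [501.3, 184.5, 229.0]
eef_rot: [0.0, 0.765, -0.644, -0.0]
wrist_force: [-0.9, 0.5, 0.4]
gripper_width: 0.3
```

```bash
python3 - <<'E'
from h import *
st=robot.state();print(st["tcp_pos"],st["time"],st["gripper_width"])
M=R.from_quat(st["eef_rot"],scalar_first=True).as_matrix();print(np.arctan2(M[1,0],M[0,0])+np.pi/2)
im=robot.get_image("wrist");cv2.imwrite("pics/w13.png",im["frame"]);crop(im,260,60,380,160,6,"w13c.png")
E
```

```text
[501.30652277 184.5093394  228.96249537] 16.05 0.34857751627898304
0.17124450800186586
```

View pics/w13.png

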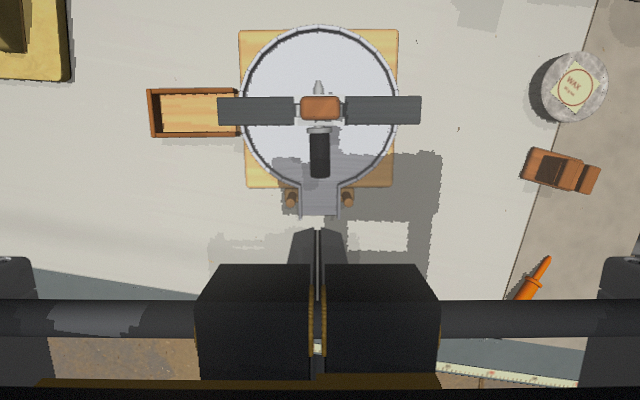

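View pics/w13c.png

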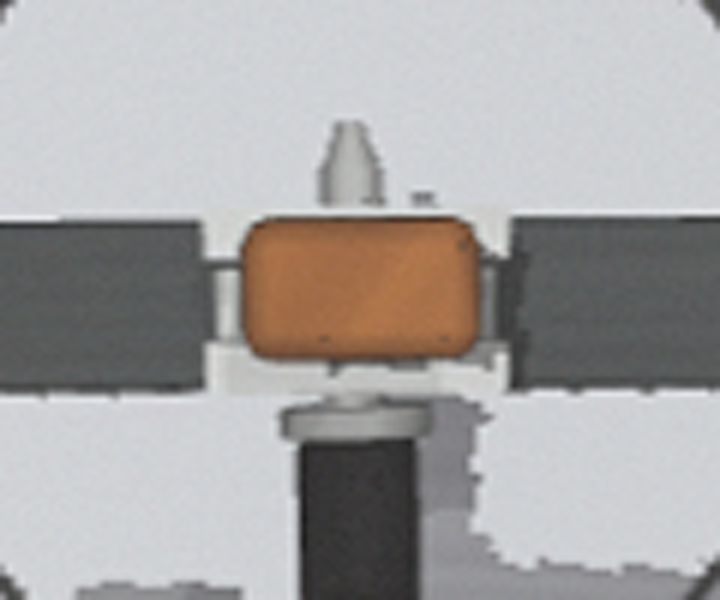

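```bash
python3 - <<'E'
from h import *
st=robot.state();M=R.from_quat(st["eef_rot"],scalar_first=True).as_matrix();t=st["tcp_pos"]
w=robot.get_image("wrist")
p=unproj(w,[(320,177),(260+359/6,60+550/6),(260+349/6,60+125/6)],[121,113,113]);print(((p-t)@M).round(1))
f=unproj(w,[(260+204/6,60+392/6),(260+510/6,60+388/6),(260+205/6,60+210/6)],126);print(((f-t)@M).round(1))
E
```

```text
[[  2.8 -22.9 107.9]
 [  2.8 -41.2 115.9]
 [  1.4 -93.  115.9]]
[[-15.9 -61.3 102.9]
 [ 20.6 -61.7 102.9]
 [-15.5 -82.2 102.9]]
```

Request:
step_arm([
  [[0.0025,0.003,0.01],0,0],
  [[0,0,0.025],0,0],
  [[0,0,0.03],0,0],
  [[0,0,0.025],0,0],
  [[0,0,0.015],0,0],
  [[0,0,0.006],0,0],
  [[0,-0.004,0],0,0],
  [[0,-0.004,0],0,0],
  [[0,-0.002,0],0,0],
  [[0,0,0],0,0],
])

```text
time: 17.15
tcp_pos: [510.0, 183.2, 119.1]
eef_rot: [-0.001, 0.765, -0.644, 0.001]
wrist_force: [0.0, 0.4, -0.1]
gripper_width: 0.3
```

```bash
python3 - <<'E'
from h import *
st=robot.state();print(st["tcp_pos"],st["time"],st["wrist_force"])
im=robot.get_image("wrist");crop(im,240,110,400,270,3.75,"w14c.png")
im=robot.get_image("side");crop(im,290,170,350,215,10,"s14.png")
E
```

```text
[510.03293313 183.21003698 119.11729314] 17.15 [ 0.03652656  0.37613915 -0.11343723]
```

View pics/w14c.png

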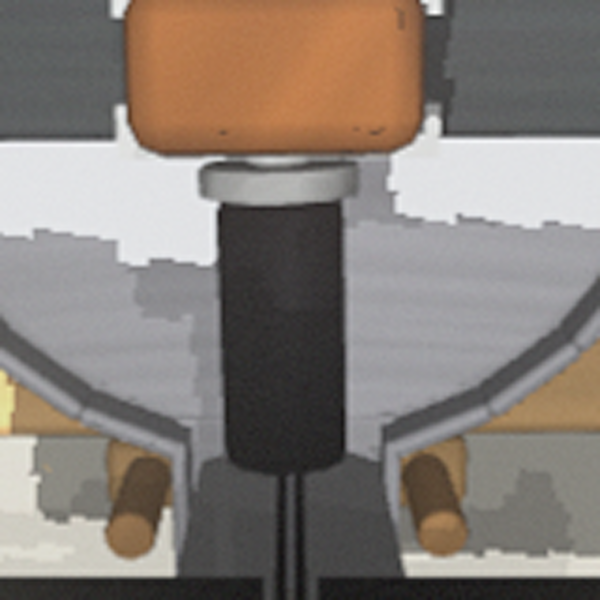

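View pics/s14.png

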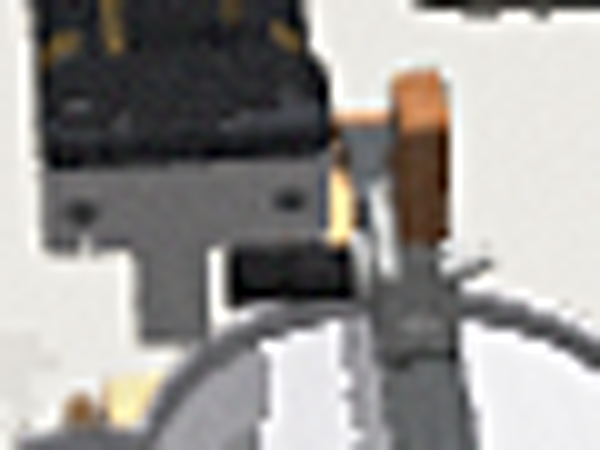

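Request:
step_arm([
  [[0,-0.002,0],0,0],
  [[0,-0.002,0],0,0],
  [[0,-0.001,0],0,0],
  [[0,0,0],0,0],
])

```text
time: 17.65
tcp_pos: [514.0, 183.9, 118.0]
eef_rot: [-0.0, 0.765, -0.644, 0.0]
wrist_force: [0.1, -0.5, -0.7]
gripper_width: 0.2
```

Request:
step_arm([
  [[0,-0.001,0],0,0],
  [[0,0,0],0,0],
])

```text
time: 17.85
tcp_pos: [514.9, 184.1, 117.9]
eef_rot: [0.0, 0.765, -0.644, -0.0]
wrist_force: [0.7, 0.6, -0.3]
gripper_width: 0.2
```

Request:
step_arm([
  [[0,-0.001,0],0,0],
  [[0,0,0],0,0],
])

```text
time: 18.05
tcp_pos: [515.3, 184.3, 117.7]
eef_rot: [0.001, 0.765, -0.644, -0.001]
wrist_force: [-2.9, 0.7, 0.4]
gripper_width: 0.2
```

```bash
python3 - <<'E'
from h import *
st=robot.state();print(st["tcp_pos"],st["time"],st["wrist_force"])
im=robot.get_image("wrist");crop(im,240,90,400,250,3.75,"w15c.png")
E
```

```text
[515.30187519 184.27845292 117.71752874] 18.05 [-2.87053621  0.74777237  0.37410499]
```

View pics/w15c.png

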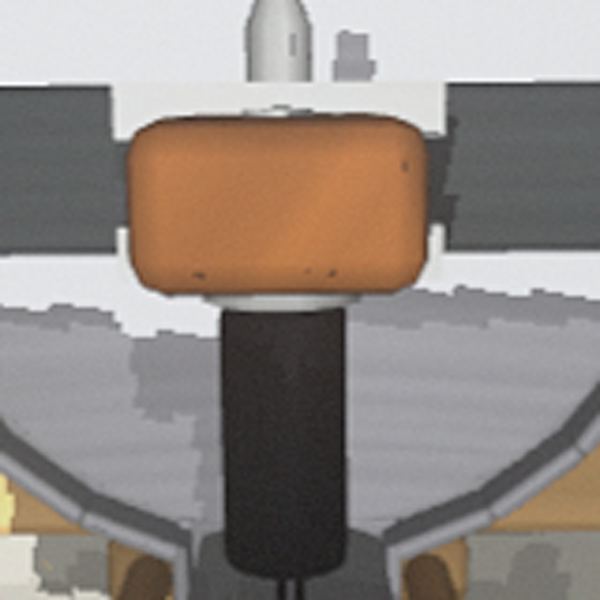

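Request:
step_arm([
  [[0,-0.001,0],0,0],
  [[0,0,0],0,0],
])

```text
time: 18.3
tcp_pos: [516.7, 184.4, 117.9]
eef_rot: [0.0, 0.765, -0.644, -0.0]
wrist_force: [-3.0, -0.1, 1.4]
gripper_width: 1.0
```

Request:
step_arm([
  [[0,-0.001,0],0,0],
  [[0,0,0],0,0],
])

```text
time: 18.5
tcp_pos: [517.8, 184.6, 118.0]
eef_rot: [0.0, 0.765, -0.644, 0.0]
wrist_force: [-2.5, -1.1, -0.0]
gripper_width: 0.5
```

```bash
python3 - <<'E'
from h import *
st=robot.state();print(st["tcp_pos"],st["time"],st["wrist_force"])
im=robot.get_image("wrist");crop(im,260,70,380,190,5,"w16c.png")
E
```

```text
[517.84966399 184.57125149 117.99108315] 18.5 [-2.4718099  -1.10322022 -0.00880173]
```

View pics/w16c.png

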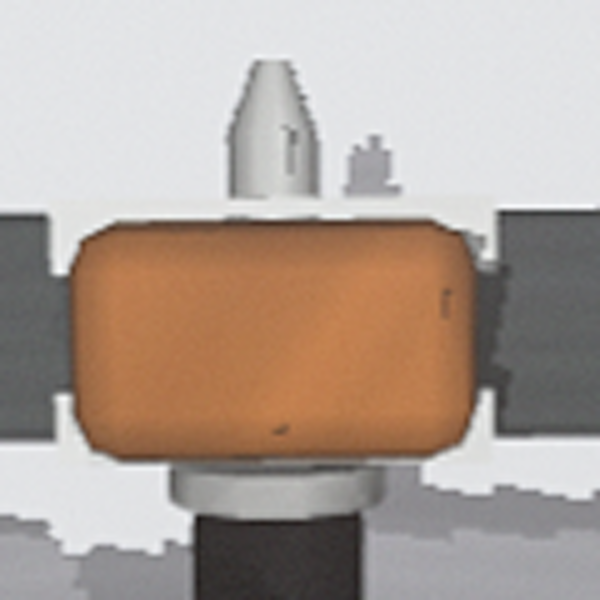

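```bash
python3 - <<'E'
from h import *
st=robot.state();M=R.from_quat(st["eef_rot"],scalar_first=True).as_matrix();t=st["tcp_pos"]
w=robot.get_image("wrist")
c=lambda x,y:(260+x/5,70+y/5)
f=(unproj(w,[c(270,197),c(270,462)],126)-t)@M; p=(unproj(w,[c(272,60)],113)-t)@M;h=(unproj(w,[c(277,466),c(277,490)],123)-t)@M
print(f[:,1],p[:,1],h[:,1],st["wrist_force"])
d=unproj(w,[c(270,330)],126);print(d)
E
```

```text
[-70.15205187 -48.74416235] [-81.89466277] [-48.02097161 -45.96735758] [-1.40148049  0.08535356 -0.13998778]
[[576.41547738 195.32200664 126.        ]]
```

Request:
step_arm([
  [[0,0.005,0],0,0],
  [[0,0.007,0],0,0],
  [[0,0,-0.012],0,0],
  [[0,0,-0.03],0,0],
  [[0,0,-0.03],0,0],
  [[0,0,-0.03],0,0.02],
  [[0,0,-0.01],-0.08,0.04],
  [[0,0,0],-0.14,0.04],
  [[0,0,0],-0.14,0.04],
  [[0,0,0],-0.14,0.04],
  [[0,0,0],-0.14,0.04],
  [[0,0,0],-0.14,0.04],
  [[0,0,0],-0.14,0.04],
  [[0,0,0],-0.14,0.04],
  [[0,0,0],-0.14,0.04],
  [[0,0,0],-0.14,0.04],
  [[0,0,0],-0.14,0.04],
  [[0,0,0],-0.091,0.04],
  [[0,0,0],0,0.04],
])

```text
time: 20.5
tcp_pos: [506.3, 182.6, 231.1]
eef_rot: [-0.0, 0.996, 0.085, 0.001]
wrist_force: [-0.2, -0.4, 0.6]
gripper_width: 40.0
```

Request:
step_arm([
  [[0.02,0.007,0],0,0.04],
  [[0.03,0.01,0],0,0.04],
  [[0.0115,0.0023,0],0,0.04],
  [[0,0,0],0,0.04],
])

```text
time: 20.9
tcp_pos: [570.7, 173.8, 230.2]
eef_rot: [-0.0, 0.996, 0.084, 0.0]
wrist_force: [-1.0, -0.6, 0.6]
gripper_width: 39.8
```

```bash
python3 - <<'E'
from h import *
st=robot.state();print(st["tcp_pos"],st["time"],st["wrist_force"])
im=robot.get_image("wrist");crop(im,240,130,360,230,6,"w17c.png")
E
```

```text
[570.69014202 173.79883827 230.23595392] 20.9 [-1.01014733 -0.5971321   0.63612958]
```

View pics/w17c.png

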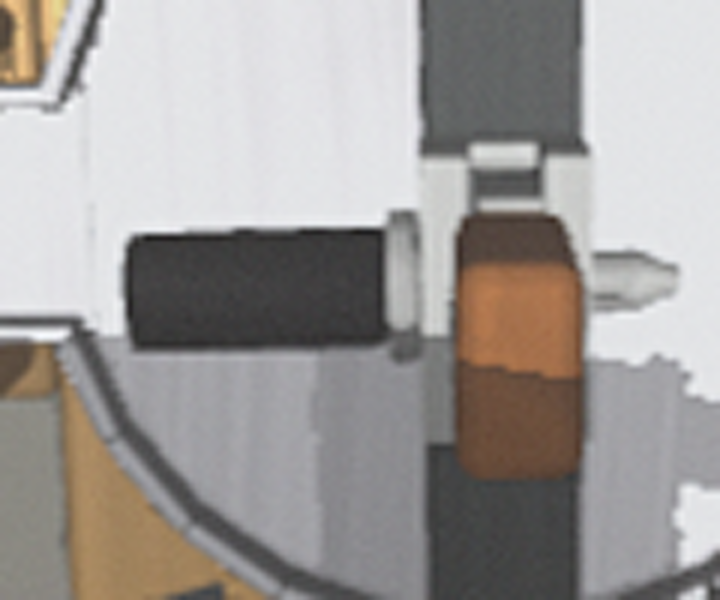

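```bash
python3 - <<'E'
from h import *
st=robot.state();M=R.from_quat(st["eef_rot"],scalar_first=True).as_matrix();t=st["tcp_pos"]
w=robot.get_image("wrist")
c=lambda x,y:(240+x/6,130+y/6)
h=unproj(w,[c(458,370),c(583,370),c(520,265),c(520,480)],171);print(((h-t)@M).round(1),h.round(1))
f=unproj(w,[c(421,160),c(592,160)],126);print(((f-t)@M).round(1))
print(np.arctan2(M[1,0],M[0,0]),st["joint_positions"])
E
```

```text
[[ -0.1 -21.1  59. ]
 [ 12.8 -21.1  59. ]
 [  6.2 -32.   59. ]
 [  6.4  -9.3  59. ]] [[566.  194.8 171. ]
 [578.8 197.  171. ]
 [570.4 206.7 171. ]
 [574.4 184.3 171. ]]
[[ -4.7 -37.7 104. ]
 [ 16.2 -37.7 104. ]]
0.1698636690672552 [ 1.06231043e-01  1.20578470e-01  1.70085638e+00  1.43217080e-04
  1.32061763e+00 -6.36680776e-02]
```

Request:
step_arm([
  [[0.003,-0.01,0],0,0.04],
  [[0.0033,-0.0108,0],0,0.04],
  [[0,0,0.01],0,0.04],
  [[0,0,0.02],0,0.04],
  [[0,0,0.02],0,0.04],
  [[0,0,0.015],0,0.04],
  [[0,0,0.008],0,0.04],
  [[0,0,0],0,0.04],
])

```text
time: 21.8
tcp_pos: [571.6, 195.6, 155.4]
eef_rot: [0.0, 0.996, 0.085, -0.001]
wrist_force: [-0.5, -0.7, 0.9]
gripper_width: 40.0
```

```bash
python3 - <<'E'
from h import *
st=robot.state();print(st["tcp_pos"],st["time"],st["wrist_force"])
im=robot.get_image("wrist");cv2.imwrite("pics/w18.png",im["frame"])
im=robot.get_image("side");crop(im,290,160,370,220,10,"s18.png")
E
```

```text
[571.61425643 195.5583388  155.43788094] 21.8 [-0.50470464 -0.74116479  0.8837938 ]
```

View pics/w18.png

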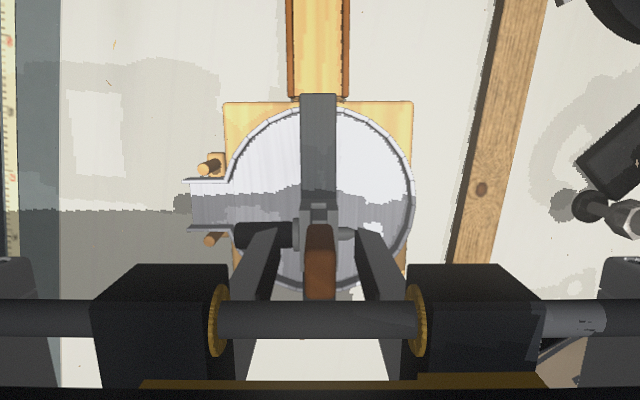

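View pics/s18.png

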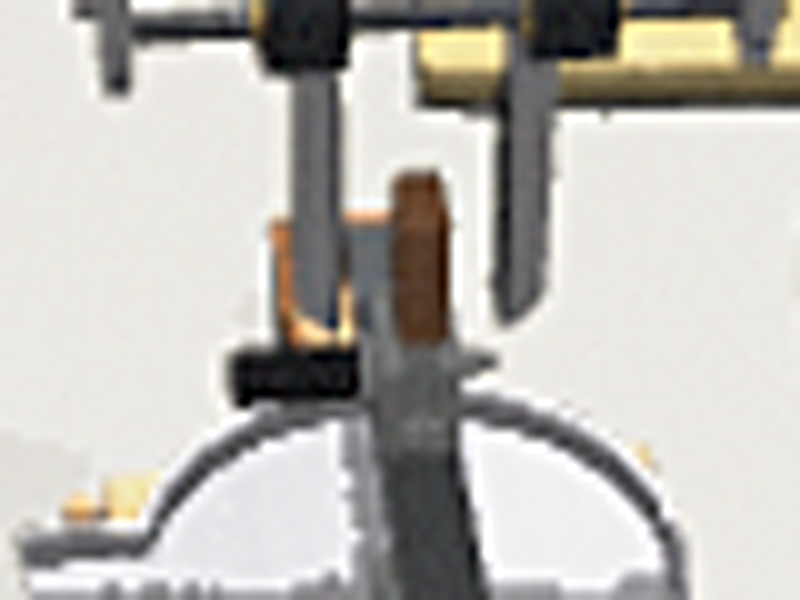

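Request:
step_arm([
  [[0,0,0],0,0.025],
  [[0,0,0],0,0.015],
  [[0,0,0],0,0.008],
  [[0,0,0],0,0.005],
  [[0,0,0],0,0.005],
  [[0,0,0],0,0.005],
])

```text
time: 22.5
tcp_pos: [572.7, 195.6, 157.4]
eef_rot: [-0.0, 0.996, 0.085, 0.0]
wrist_force: [-0.1, -0.6, 2.6]
gripper_width: 13.7
```

Request:
step_arm([
  [[0,0,-0.001],0,0.005],
  [[0,0,-0.001],0,0.005],
  [[0,0,-0.001],0,0.005],
  [[0,0,-0.001],0,0.005],
  [[0,0,-0.001],0,0.005],
  [[0,0,-0.001],0,0.005],
  [[0,0,-0.001],0,0.005],
  [[0,0,0],0,0.005],
])

```text
time: 23.3
tcp_pos: [572.1, 195.5, 163.4]
eef_rot: [0.0, 0.996, 0.085, -0.001]
wrist_force: [-0.2, -0.4, -4.3]
gripper_width: 13.8
```

```bash
python3 - <<'E'
from h import *
st=robot.state();print(st["tcp_pos"],st["time"],st["wrist_force"],st["ft_torque"])
im=robot.get_image("wrist");cv2.imwrite("pics/w19.png",im["frame"])
im=robot.get_image("side");crop(im,280,160,370,235,8,"s19.png")
E
```

```text
[572.07466446 195.51679819 163.39977291] 23.3 [-0.23636387 -0.44845894 -4.32370536] [-0.02970319 -0.08164476 -0.01889053]
```

View pics/s19.png

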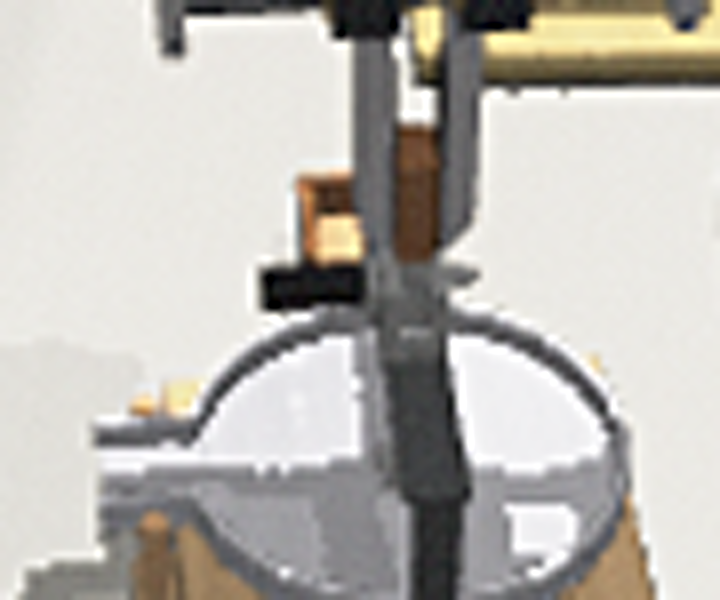

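View pics/w19.png

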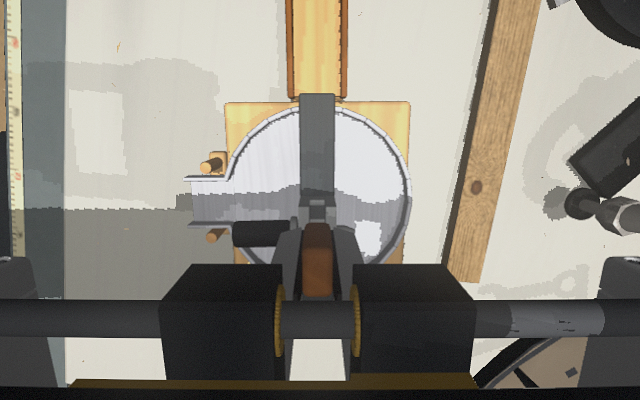

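Request:
step_arm([
  [[0,0,-0.001],0,0.005],
  [[0,0,-0.002],0,0.005],
  [[0,0,-0.002],0,0.005],
  [[0,0,-0.003],0,0.005],
  [[0,0,-0.003],0,0.005],
  [[0,0,-0.003],0,0.005],
  [[0,0,-0.003],0,0.005],
  [[0,0,-0.003],0,0.005],
  [[0,0,-0.003],0,0.005],
  [[0,0,-0.003],0,0.005],
  [[0,0,-0.003],0,0.005],
  [[0,0,-0.003],0,0.005],
  [[0,0,-0.003],0,0.005],
  [[0,0,-0.003],0,0.005],
  [[0,0,-0.003],0,0.005],
  [[0,0,-0.003],0,0.005],
  [[0,0,-0.002],0,0.005],
  [[0,0,-0.001],0,0.005],
  [[0,0,0],0,0.005],
])

```text
time: 25.3
tcp_pos: [572.6, 195.6, 211.1]
eef_rot: [-0.0, 0.996, 0.085, 0.0]
wrist_force: [-0.4, -0.5, -5.0]
gripper_width: 13.7
```

```bash
python3 - <<'E'
from h import *
st=robot.state();print(st["tcp_pos"],st["time"],st["wrist_force"],st["ft_torque"])
im=robot.get_image("wrist");cv2.imwrite("pics/w20.png",im["frame"])
im=robot.get_image("side");crop(im,270,150,370,235,7,"s20.png")
E
```

```text
[572.5544703  195.56780925 211.1115935 ] 25.3 [-0.35726726 -0.52886971 -5.03097895] [-0.03633959 -0.14348505  0.02319574]
```

View pics/s20.png

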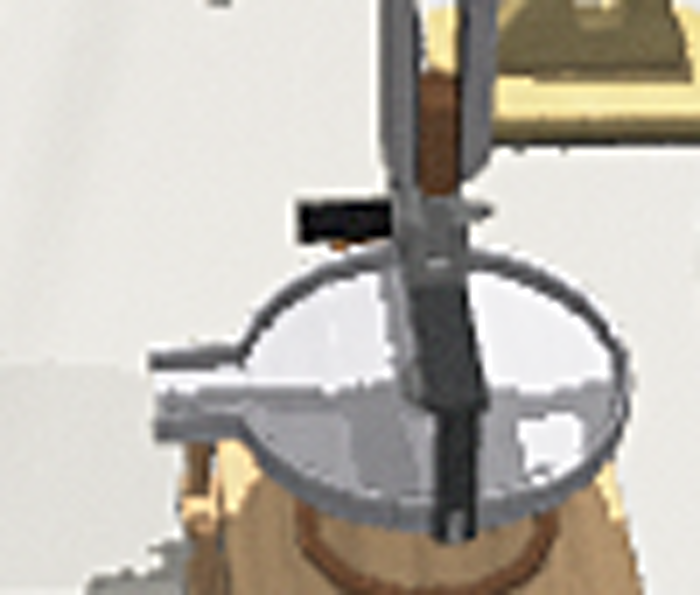

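View pics/w20.png

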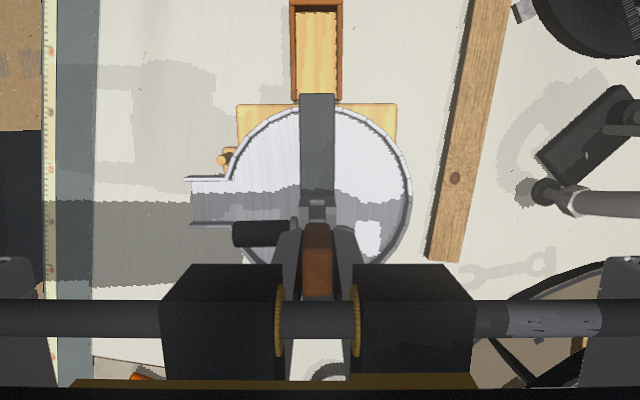

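Request:
step_arm([
  [[0,0,0],0.01,0.005],
  [[0,0,0],0.02,0.005],
  [[0,0,0],0.03,0.005],
  [[0,0,0],0.04,0.005],
  [[0,0,0],0.05,0.005],
  [[0,0,0],0.05,0.005],
  [[0,0,0],0.05,0.005],
  [[0,0,0],0.05,0.005],
  [[0,0,0],0.05,0.005],
  [[0,0,0],0.05,0.005],
  [[0,0,0],0.05,0.005],
  [[0,0,0],0.05,0.005],
  [[0,0,0],0.05,0.005],
  [[0,0,0],0.05,0.005],
  [[0,0,0],0.05,0.005],
  [[0,0,0],0.05,0.005],
  [[0,0,0],0.05,0.005],
  [[0,0,0],0.05,0.005],
  [[0,0,0],0.05,0.005],
  [[0,0,0],0.05,0.005],
])

```text
time: 27.4
tcp_pos: [572.5, 195.5, 210.9]
eef_rot: [0.0, 0.934, -0.358, -0.0]
wrist_force: [0.4, -0.2, -4.0]
gripper_width: 13.7
```

Request:
step_arm([
  [[0,0,0],0.05,0.005],
  [[0,0,0],0.05,0.005],
  [[0,0,0],0.05,0.005],
  [[0,0,0],0.05,0.005],
  [[0,0,0],0.05,0.005],
  [[0,0,0],0.05,0.005],
  [[0,0,0],0.05,0.005],
  [[0,0,0],0.05,0.005],
  [[0,0,0],0.05,0.005],
  [[0,0,0],0.05,0.005],
  [[0,0,0],0.05,0.005],
  [[0,0,0],0.05,0.005],
  [[0,0,0],0.05,0.005],
  [[0,0,0],0.05,0.005],
  [[0,0,0],0.04,0.005],
  [[0,0,0],0.03,0.005],
  [[0,0,0],0.02,0.005],
  [[0,0,0],0.01,0.005],
  [[0,0,0],0,0.005],
  [[0,0,0],0,0.005],
])

```text
time: 29.4
tcp_pos: [572.5, 195.6, 210.9]
eef_rot: [0.0, 0.722, -0.692, -0.0]
wrist_force: [0.2, 0.4, -5.2]
gripper_width: 13.7
```

```bash
python3 - <<'E'
from h import *
st=robot.state();print(st["tcp_pos"],st["time"],st["wrist_force"],st["ft_torque"],st["gripper_width"])
M=R.from_quat(st["eef_rot"],scalar_first=True).as_matrix();print(np.arctan2(M[1,0],M[0,0])-.17+np.pi/2,M.round(4))
im=robot.get_image("wrist");cv2.imwrite("pics/w21.png",im["frame"])
im=robot.get_image("side");crop(im,270,150,370,235,7,"s21.png")
im=robot.get_image("top");crop(im,225,150,385,270,5,"t21.png")
E
```

```text
[572.48122505 195.56598027 210.9408154 ] 29.4 [ 0.20079294  0.38712354 -5.21522076] [-0.01544497  0.01387162 -0.00468208] 13.65033412387031
-0.12809902522071304 [[ 0.0419 -0.9991 -0.    ]
 [-0.9991 -0.0419 -0.    ]
 [ 0.      0.     -1.    ]]
```

View pics/s21.png

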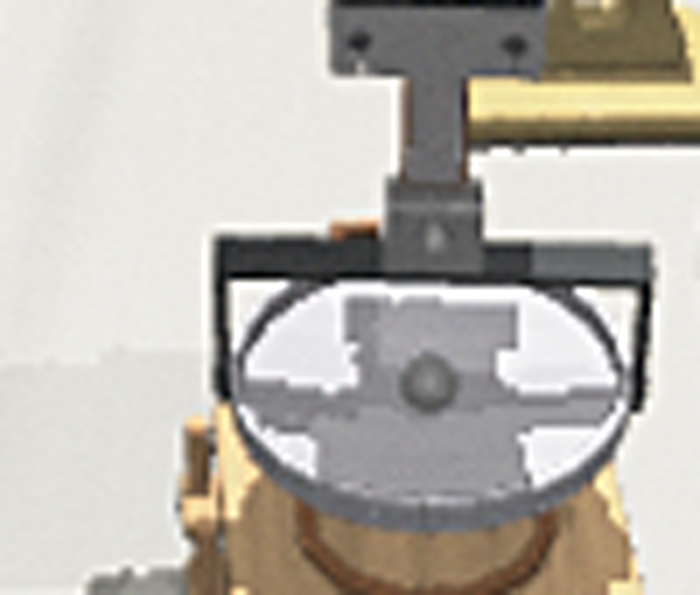

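View pics/w21.png

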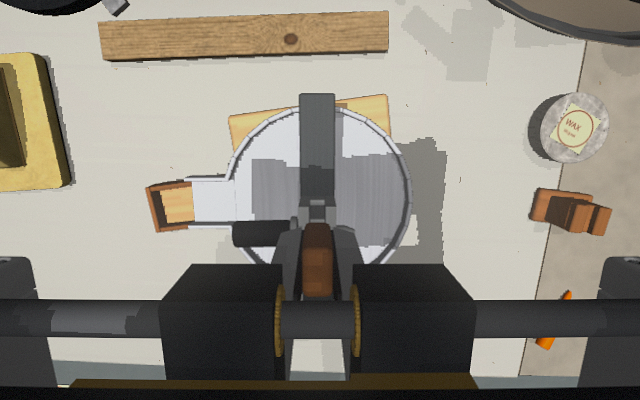

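View pics/t21.png

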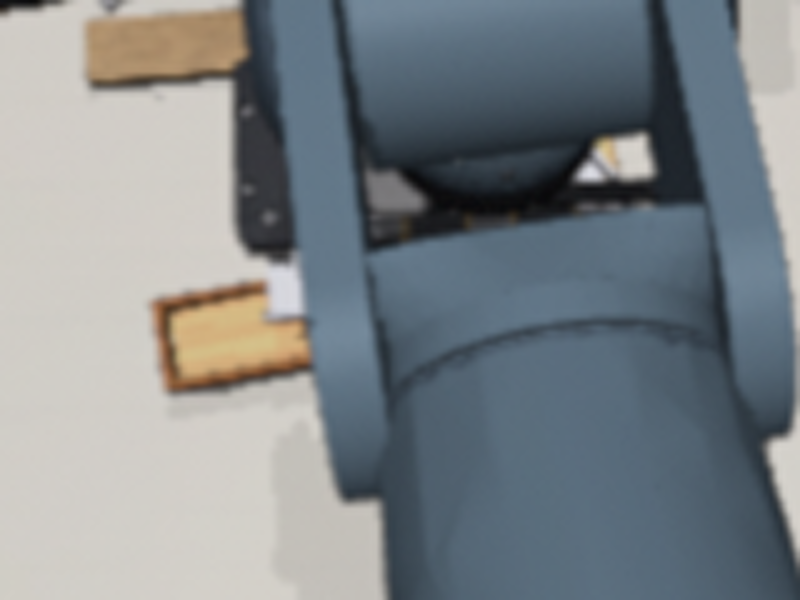

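Request:
step_arm([
  [[0,0,0],-0.01,0.005],
  [[0,0,0],-0.02,0.005],
  [[0,0,0],-0.03,0.005],
  [[0,0,0],-0.03,0.005],
  [[0,0,0],-0.025,0.005],
  [[0,0,0],-0.013,0.005],
  [[0,0,0],0,0.005],
  [[0,0,0],0,0.005],
  [[0,0,0],0,0.005],
  [[0,0,0],0,0.005],
  [[0,0,0],0,0.005],
  [[0,0,0],0,0.005],
  [[0,0,0],0,0.005],
  [[0,0,0],0,0.005],
  [[0,0,0],0,0.005],
])

```text
time: 31.05
tcp_pos: [572.5, 195.6, 211.0]
eef_rot: [-0.0, 0.765, -0.645, -0.0]
wrist_force: [-0.3, 0.4, -4.9]
gripper_width: 14.2
```

```bash
python3 - <<'E'
from h import *
st=robot.state();print(st["tcp_pos"],st["time"],st["wrist_force"],st["gripper_width"])
M=R.from_quat(st["eef_rot"],scalar_first=True).as_matrix();print(np.arctan2(M[1,0],M[0,0])-.17+np.pi/2)
im=robot.get_image("wrist");cv2.imwrite("pics/w22.png",im["frame"])
im=robot.get_image("side");crop(im,270,150,370,235,7,"s22.png")
E
```

```text
[572.50548046 195.5600329  210.96775368] 31.05 [-0.29126442  0.35860592 -4.88913352] 14.22338405076169
-0.00023259456306123916
```

View pics/s22.png

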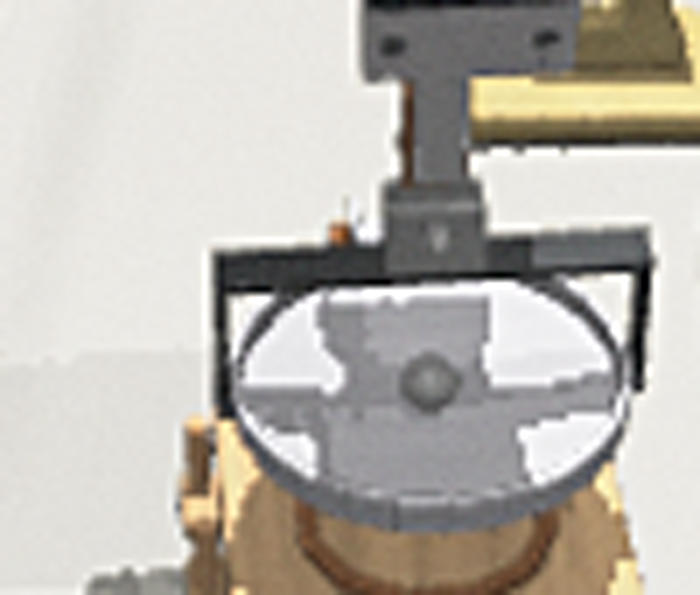

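View pics/w22.png

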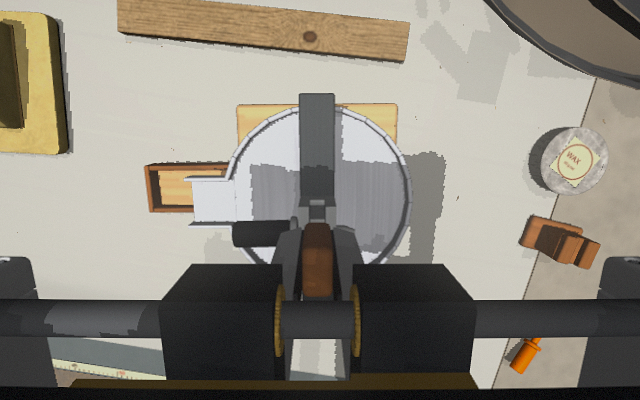

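```bash
python3 - <<'E'
from h import *
w=robot.get_image("wrist");crop(w,220,180,340,280,6,"w22c.png")
c=np.array([572.4,194.9]);a=.17;Rm=np.array([[np.cos(a),np.sin(a)],[-np.sin(a),np.cos(a)]])
for n,uv,z in(("spout corners",[(190,179),(190,225)],92),("trough end",[(147,165),(153,212)],33),("trough z12",[(240,104),(397,104)],12)):
    print(n,((unproj(w,uv,z)[:,:2]-c)@Rm.T).round(1).tolist())
E
```

```text
spout corners [[19.7, 100.4], [-18.3, 103.6]]
trough end [[23.0, 162.4], [-23.5, 161.7]]
trough z12 [[79.7, 75.0], [79.6, -77.8]]
```

View pics/w22c.png

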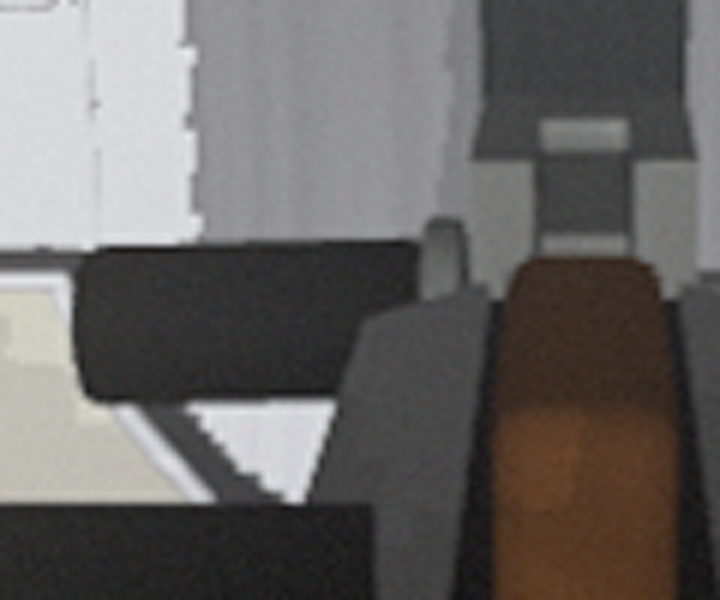

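```bash
python3 - <<'E'
from cell import robot
print(robot.hand_in())
E
```

```text
the job is handed in; nothing more can be done
None
```

I pushed the pin home, lifted the dish by the handle about 5 cm, and gave it a quarter turn so its spout is over the trough. I handed the job in at about 31 s with the arm still holding the handle.

- **Pin:** It backed out about 1.5–2 mm when I first let go of it, because pushing had tipped or slid the dish slightly. I pushed it in again with closed fingers on the end of the knob. Later pictures show the head flush with the fork, to within about 0.5 mm, both with the dish down and with it hanging.
- **Turn:** I overshot the quarter turn by 0.13 rad and turned back. The final turn from the starting yaw I measured is within 0.001 rad of 90°.
- **Spout:** In the wrist picture its tip is about 102 mm from the stand's centre. It sits within 1 mm of the trough's centre line and clear of the stand.
- **Dish and ball:** The dish looked level or nearly so by eye; I did not measure its tilt. The ball was in the middle of the bowl, and the load on the wrist was steady at about 5 N.
- **Other things:** The strip, tin, pad and orange pin were not touched.

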